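# Load a photoreaction carriage and index it one hole closer to the lamp

### The job

Stand the red-capped vial upright and fully down in the white holder of the blue carriage while the carriage is still locked, and let go of it. Then pull up the yellow lock knob, slide the carriage to the very next hole of the rail towards the red lamp and let the pin go fully home in that hole. Finish with the gripper still holding the knob, keeping the pin engaged, and leave the other vials, glassware and tools where they are.

Things in the scene. Friction and masses are not known exactly. Their poses are not given: they have to be found in the camera images.
- vial_red: the vial to load: amber glass cylinder, 24 mm in diameter, 80 mm tall, closed, with a paper band and a red cap (the top 16 mm, also 24 mm wide); 30 to 65 g; stands loose on the bench. Origin at the centre of its underside, z up along the vial
- vial_seat (a point): centre of the floor of the bore in the carriage's white holder block (46 x 46 mm, 32 mm high). The bore is round, 27 mm wide, 28 mm deep, with a 3 mm chamfer, open at the top: the block's top is 28 mm above this point. A vial fully down has its origin here. Axes as the rail's; it moves with the carriage
- carriage (a joint): travel of the blue carriage along the rail, m, growing towards the lamp (the rail's +y). Starts locked at 0; other holes at -0.05, +0.05 (the next one towards the lamp) and +0.10; end stops at -0.055 and 0.105. With the pin out it slides with about 1.5 N of friction and no spring; locked, it has 1 mm of play each way
- plunger (a joint): lift of the lock pin, m: 0 = fully home in a hole, 0.020 = end stop, pulled right up. A spring draws it down (3 N at 0, 5 N at 0.020). The carriage slides only with the pin lifted above 0.013; let down between holes it rides on the rail at 0.013. The 10 mm pin has a round nose, the holes are 12 mm: it finds a hole within 3 mm
- knob_grip (a point): centre of the yellow lock knob, an upright cylinder 26 mm in diameter, 24 mm tall, joined to the pin below. 106 mm above the bench when the pin is home. Under it a 9 mm stem, then a 20 mm guide bush, top 80 mm above the bench. Pull straight up; push along the rail to move the carriage. From the vial seat it lies 50 mm to the rail's +x and 65 mm to its -y
- rail: fixed aluminium rail, 395 x 93 mm, 30 mm high, with a steel strip with four 12 mm holes 50 mm apart along its +x side. Origin on the bench, below the middle of the carriage as it starts; +y runs along the rail to the lamp at its end (black finned barrel with a red lens, front 165 mm from the origin, top 127 mm above the bench), z up
- vial_white: white-capped, closed 24 mm amber vial, 80 mm tall like the red-capped one, origin at the centre of its underside; a bystander, standing loose on the bench: leave it alone
- vial_black: black-capped, closed 24 mm amber vial, 80 mm tall like the red-capped one, origin at the centre of its underside; a bystander, standing loose on the bench: leave it alone
- flask: three-necked round glass flask on a cork ring, about 76 mm wide (120 mm over its side necks) and 132 mm tall, origin at the centre of its underside; bystander
- beaker: empty glass beaker, 70 mm wide, 85 mm tall, origin at the centre of its underside; bystander
- jar: amber jar with a blue cap, 60 mm wide, 80 mm tall, origin at the centre of its underside; bystander
- bottle: clear bottle with a white cap, 64 mm wide, 150 mm tall, origin at the centre of its underside; bystander
- driver: screwdriver lying on the bench, 170 mm long; bystander

How it is judged:
On the way, in this order (a step that is already met when the one before it is completed fails the run):
1. the red-capped vial stands fully down in the holder, let go, with the carriage still locked at its first hole (horizontal distance between vial_red and vial_seat below 0.006 m and z of vial_red in the frame of vial_seat between -0.004 and 0.004 m and angle between vial_red's own z axis and vertical below 0.12 rad and value of joint carriage between -0.004 and 0.004 m and value of joint plunger below 0.004 m and contact force between the fingers and vial_red below 0.1 N), for 0.2 s.
2. the lock pin is pulled out of the first hole (value of joint carriage between -0.02 and 0.02 m and value of joint plunger above 0.011 m), for 0.05 s.
At the end, for the whole second after the job is handed in: Carriage still, at the next hole towards the lamp (0.05 m within 4 mm), pin within 3 mm of home, fingers holding the knob (over 2 N); the red-capped vial stands in the holder, not touched, upright within 7 degrees, within 6 mm of the bore's centre and 4 mm of its floor (horizontal distance between vial_red and vial_seat below 0.006 m and z of vial_red in the frame of vial_seat between -0.004 and 0.004 m and angle between vial_red's own z axis and vertical below 0.12 rad and value of joint carriage between 0.046 and 0.054 m and value of joint plunger below 0.003 m and velocity of joint carriage between -0.01 and 0.01 m/s and contact force between the fingers and plunger above 2 N and contact force between the fingers and vial_red below 0.1 N); the arm keeps its last pose, push and grip.
It fails at once if another vial, a piece of glassware or the screwdriver is pushed more than 30 mm from its place (distance of any of vial_white, vial_black, flask, beaker, jar, bottle, driver from where it was at the start of the episode above 0.03 m).
It fails at once if another vial or a piece of glassware is tipped over (angle between any of vial_white, vial_black, flask, beaker, jar, bottle's own z axis and vertical above 0.6 rad).
It also fails if it takes over 48 s, if anything falls off the work surface, if the arm or the gripper's body presses on something with over 40 N, if the wrist force passes 120 N, or if a joint passes its speed limit or range.

### The arm

A 7-joint arm with a two-finger parallel gripper is mounted at the origin on the work surface. World frame = base frame: x ahead of the robot, y to its left, z up, the work surface at z = 0. Lengths are in m, angles in rad, forces in N, time in s.
With the tool pointing down it reaches from about 0.375 to 0.925 m from the base axis. Payload 3.1 kg.
Tool frame: the origin (TCP) lies midway between the tips of the shut fingers; the grasp point (between the pads) lies 19 mm behind it (env.grip_point_offset is the distance from the TCP to the grasp point, in m); z points along the fingers, y is the direction in which the jaws open and shut (so a half turn about z gives the same grasp; the last joint's range is limited). The gripper opens to 85 mm and grips with 20 to 120 N. Pads are 22 mm wide; open, the fingers measure 114 mm over their backs; the gripper's body (76 mm by 85 mm) begins 54 mm behind the grasp point. The pads swing forward as they close: fully open they stand 13 mm farther back than shut.
Start: joints at [-1.238, 0.383, 0.044, 1.598, -0.018, 1.161, -0.05], TCP at [0.271, 0.591, 0.231] pointing down, gripper open.
Joint ranges: [-2.61, 2.61], [-0.41, 2.15], [-1.48, 1.57], [0, 2.5], [-1.57, 4.71], [0.05, 1.97], [-2.85, 2.85]. Speed limits (rad/s): [2.79, 2.79, 3.14, 3.14, 3.14, 3.14, 3.14].

### API

Orientations are given as [roll, pitch, yaw] about the fixed x, y, z axes, in that order (R = Rz(yaw) Ry(pitch) Rx(roll)).
In Python, from cell import env, read_camera gives the robot as it stands.
- The arm moves only by the tool apply_moves, never from a script. Its argument "increments" is a list of rows, each a list of 7 numbers: the shift along the world's x, y, z in m, then the turn, a rotation vector about the world's x, y, z in degrees, then the finger opening in m, from 0 to 0.0854. A call has 1 to 12 rows; each row shifts and turns the commanded pose from where the row before left it; what a row does not reach is not made up. A row lasts 1/10 s, in which the tool goes at most 50 mm and 8.59 degrees, less where a joint would pass 70% of its speed; a pose out of reach is approached as far as the arm can. A call with a gripper value outside its range is refused whole. The fingers move at their own pace and stop on an object; "grip_force" is the grip in N (left out, the last holds). Time passes only in rows, so rows that do not move let the fingers close. It gives the time, the measured TCP pose, the force and the opening at its end, in the units of the state.
- env.read_state(): the state, without advancing time (a new reading comes with each control period).
- read_camera(name): name is "scene" or "top" or "wrist"; returns a dict with "img" (480x640x3 uint8, red, green, blue), "fov_y" (degrees; the focal length in pixels is half the picture's height over the tangent of half this angle, whatever the lens; pixels are square), "cx", "cy" (the principal point, pixels), "origin" and "orientation" of the camera in the world. Camera axes: x right, y down, z forward; pixel columns grow to the right and rows downward; lengths in m; the calibration is good to about 2 mm. A picture is of the moment at which its call begins. There is no depth.
- env.finish_job(): hands the job in, once; it reports no verdict.
The state is a dict: "t": time; "joints": joint angles; "joint_vel": joint speeds; "tau": joint torques, N m; "tcp_pos": TCP position; "ee_rot": TCP orientation; "wrist_force": force on the tool from outside, world axes, zero at the start; "torque": the same for the moment, N m; "gripper_width": finger opening in m.
Only numpy, scipy, OpenCV 4.12 (cv2) and the standard library are available. Lean on these libraries where they do the work, as an engineer would, in place of code of your own. Each camera call takes 0.05 s, during which the arm holds its last target.

## Working session

There is one attempt and no reset: what is moved stays moved. The work goes in short steps, Python scripts to look and compute and a tool call to move; the robot and the scene stay as the last step left them, time stands still between calls to the robot, and variables do not carry over. Pictures are saved under pics/ and viewed, and the job is handed in when it is done.

Besides the shell and the picture viewer there is one more tool, called after "Call:" as name([rows], argument=value, ...), one row to a line, values as JSON. apply_moves: Moves the arm, as the interface text tells. Its arguments: {"type":"object","properties":{"increments":{"type":"array","items":{"type":"array","items":{"type":"number"}}},"grip_force":{"type":"number"}},"required":["increments"]}

```bash
mkdir -p pics; ls; cat > h.py <<'E'
import numpy as np, cv2
from cell import env, read_camera
from scipy.spatial.transform import Rotation as R
import pickle
def snap(n,tag):
    c=read_camera(n); cv2.imwrite(f'pics/{tag}.png',c['img'][:,:,::-1]); pickle.dump(c,open(f'pics/{tag}.pkl','wb')); return c
def load(tag): return pickle.load(open(f'pics/{tag}.pkl','rb'))
def rot(c):
    o=np.array(c['orientation'],float)
    return o if o.shape==(3,3) else R.from_euler('xyz',o).as_matrix()
def ray(c,u,v):
    f=240/np.tan(np.radians(c['fov_y'])/2)
    d=rot(c)@np.array([(u-c['cx'])/f,(v-c['cy'])/f,1.]); return np.array(c['origin'],float),d/np.linalg.norm(d)
def onz(c,u,v,z):
    o,d=ray(c,u,v); return o+d*(z-o[2])/d[2]
def proj(c,p):
    f=240/np.tan(np.radians(c['fov_y'])/2)
    q=rot(c).T@(np.array(p)-np.array(c['origin'])); return c['cx']+f*q[0]/q[2],c['cy']+f*q[1]/q[2]
def tri(l):
    A=np.zeros((3,3));b=np.zeros(3)
    for c,u,v in l:
        o,d=ray(c,u,v);P=np.eye(3)-np.outer(d,d);A+=P;b+=P@o
    x=np.linalg.solve(A,b)
    return x,[np.linalg.norm((np.eye(3)-np.outer(ray(c,u,v)[1],ray(c,u,v)[1]))@(x-ray(c,u,v)[0])) for c,u,v in l]
E
python3 - <<'E'
from h import *
for n in ['scene','top','wrist']:
    c=snap(n,n+'0'); print(n,c['fov_y'],c['cx'],c['cy'],c['origin'],c['orientation'])
print(env.read_state(), env.grip_point_offset)
E
```

```text
pics
scene 43.23250659423147 315.2161615091619 237.6897281271722 [ 1.68323169 -0.50117776  1.0521968 ] [-2.22602551 -0.01243918  1.11599027]
top 49.01975802889213 320.1487071295418 242.75469638634962 [0.28572465 0.037444   1.36184919] [-2.92746655  0.00363493 -1.62518748]
wrist 68.15866447973865 319.1756097942936 237.07715263718214 [0.20089393 0.62272209 0.37156642] [2.83279831 0.00294201 1.14006922]
{'t': 0.15, 'joints': array([-1.23779132,  0.38365701,  0.04383908,  1.59923681, -0.0178819 ,
        1.1611905 , -0.04993957]), 'joint_vel': array([-0.00016247, -0.00227805, -0.00043036, -0.00380937, -0.00107743,
       -0.00059249,  0.00166186]), 'tau': array([ 2.50618861e-03, -4.34052801e+01,  1.02711584e+00, -2.49979073e+01,
        1.07270025e-02,  7.29763284e-03,  3.62140014e-06]), 'tcp_pos': array([0.27112902, 0.58992865, 0.23015846]), 'ee_rot': array([-3.13949678e+00,  1.22302560e-04,  2.71083598e+00]), 'wrist_force': array([-0.66653691, -0.13847371,  0.02970125]), 'torque': array([-0.00483386, -0.02991326,  0.05615791]), 'gripper_width': 0.08557765115462694} 0.0187
```

View pics/scene0.png

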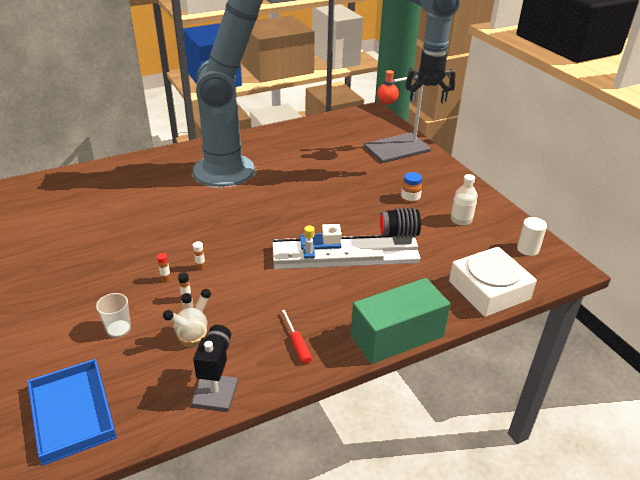

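View pics/top0.png

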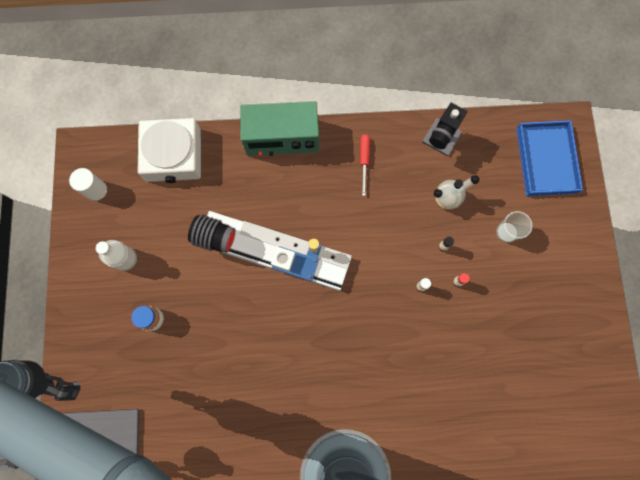

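View pics/wrist0.png

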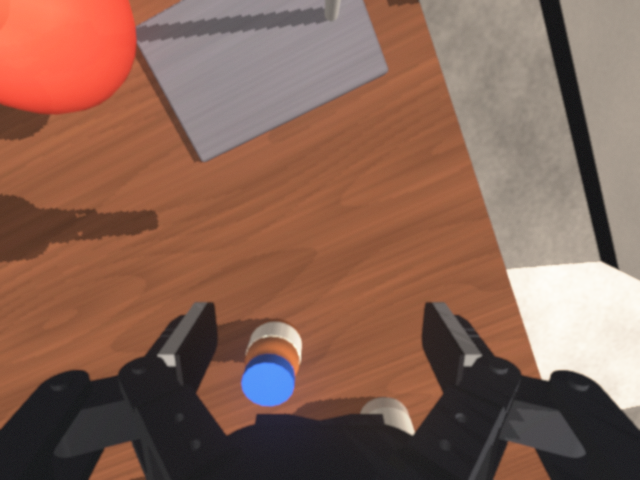

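The scene view shows the red cap at about (163,259), the knob at (310,231) and the holder at (332,231). In the top view the red cap is at (463,279), the knob at (314,245) and the holder bore at (282,258). I'll use colour masks to triangulate.

```bash
cat >> h.py <<'E'
def blobs(c,lo,hi,box=None,minA=8):
    hsv=cv2.cvtColor(c['img'],cv2.COLOR_RGB2HSV)
    m=cv2.inRange(hsv,np.array(lo),np.array(hi))
    if lo[0]==0 and hi[0]<=10: m|=cv2.inRange(hsv,np.array([172,lo[1],lo[2]]),np.array([180,hi[1],hi[2]]))
    if box is not None:
        k=np.zeros_like(m);k[box[1]:box[3],box[0]:box[2]]=1;m=m*k
    n,l,s,ce=cv2.connectedComponentsWithStats(m)
    return [(s[i].tolist(),ce[i].round(1).tolist()) for i in range(1,n) if s[i][4]>=minA]
E
python3 - <<'E'
from h import *
s=load('scene0');t=load('top0')
print('red',blobs(s,(0,150,80),(8,255,255),(140,240,190,290)),blobs(t,(0,150,80),(8,255,255),(440,260,490,300)))
print('yel',blobs(s,(20,120,100),(35,255,255),(290,210,340,260)),blobs(t,(20,120,100),(35,255,255),(290,220,340,270)))
for n,c,b in (('s',s,(260,190,430,280)),('s2',s,(140,230,220,310)),('t',t,(180,200,360,300)),('t2',t,(400,220,490,300))):
    i=c['img'][b[1]:b[3],b[0]:b[2],::-1]; k=min(800//i.shape[1],600//i.shape[0]); cv2.imwrite(f'pics/crop_{n}.png',cv2.resize(i,None,fx=k,fy=k,interpolation=cv2.INTER_CUBIC));print(n,k)
E
```

```text
red [([156, 253, 12, 11, 105], [161.8, 257.8])] [([458, 273, 12, 11, 105], [463.7, 278.0])]
yel [([304, 225, 11, 13, 106], [309.0, 231.2])] [([309, 239, 10, 11, 87], [313.5, 243.6])]
s 4
s2 7
t 4
t2 7
```

View pics/crop_t.png

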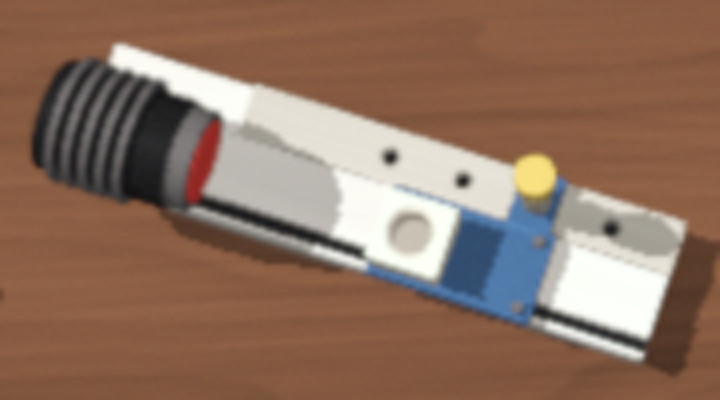

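View pics/crop_s.png

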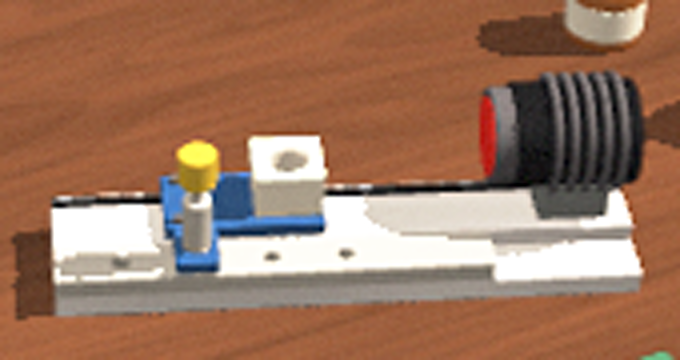

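View pics/crop_t2.png

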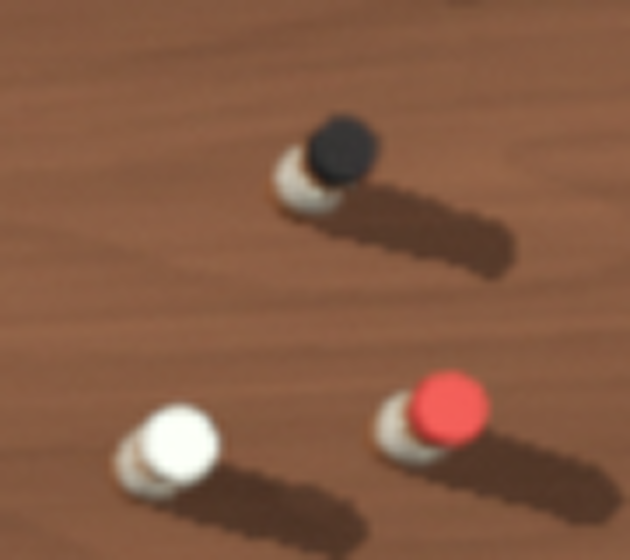

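```bash
python3 - <<'E'
from h import *
s=load('scene0');t=load('top0')
f=lambda u,v,k,ox,oy:((u+.5)/k-.5+ox,(v+.5)/k-.5+oy)
print('cap',tri([(s,161.8,257.8),(t,463.7,278.0)]), onz(t,463.7,278,.08),onz(s,161.8,257.8,.074))
print('knob',tri([(s,309,231.2),(t,313.5,243.6)]), onz(t,313.5,243.6,.116))
bt=f(409,233,4,180,200);bs=f(291,160,4,260,190)
print('bore',tri([(s,*bs),(t,*bt)]))
h=[onz(t,*f(u,v,4,180,200),.03) for u,v in [(390,157),(463,181),(611,228)]]
hs=[onz(s,*f(u,v,4,260,190),.03) for u,v in [(346,253),(272,256),(121,261)]]
print('holes',np.round(h,4),np.round(hs,4))
for w,n in [(t,(342,152)),(t,(179,445))]:
    print('bystander vial',onz(w,*f(*n,7,400,220),.08))
E
```

```text
cap (array([ 0.45728975, -0.32015216,  0.07609814]), [np.float64(0.0009175341556152228), np.float64(0.0009175341556153897)]) [ 0.45651191 -0.31996902  0.08      ] [ 0.45518991 -0.31894901  0.074     ]
knob (array([0.55659545, 0.04410099, 0.11125652]), [np.float64(0.0007067256437188733), np.float64(0.0007067256437188635)]) [0.55529051 0.04342576 0.116     ]
bore (array([0.53281741, 0.12514951, 0.07442512]), [np.float64(0.0011670104342209689), np.float64(0.0011670104342209617)])
holes [[ 0.5916  0.1374  0.03  ]
 [ 0.5731  0.0908  0.03  ]
 [ 0.537  -0.0029  0.03  ]] [[5.892e-01 1.404e-01 3.000e-02]
 [5.709e-01 9.390e-02 3.000e-02]
 [5.327e-01 3.000e-04 3.000e-02]]
bystander vial [ 0.55043136 -0.29236658  0.08      ]
bystander vial [ 0.44904472 -0.22433762  0.08      ]
```

```bash
python3 - <<'E'
from h import *
c=load('wrist0'); print(rot(c).round(3)); st=env.read_state()
p=onz(c,320,240,.074); print('centre sees',p,p-st['tcp_pos'])
T=R.from_euler('xyz',st['ee_rot']).as_matrix()
print('cam in tool',T.T@(np.array(c['origin'])-st['tcp_pos']),T.T@rot(c))
print(proj(c,st['tcp_pos']))
E
```

```text
[[ 0.418  0.866  0.275]
 [ 0.909 -0.397 -0.129]
 [-0.003  0.304 -0.953]]
centre sees [0.28954613 0.58182373 0.074     ] [ 0.01841711 -0.00810492 -0.15615846]
cam in tool [ 0.07749501  0.00017411 -0.14141811] [[ 2.99252043e-05 -9.52737807e-01 -3.03793796e-01]
 [ 9.99999642e-01  2.85560679e-04 -7.97051371e-04]
 [ 8.46132538e-04 -3.03793663e-01  9.52737474e-01]]
(np.float64(319.04836988266715), np.float64(306.26862698075))
```

Call:
apply_moves([
  [0.022,-0.041,0.004,0,0,0.5,0.0854],
  [0.022,-0.041,0.004,0,0,0.5,0.0854],
  [0.022,-0.041,0.004,0,0,0.5,0.0854],
  [0.022,-0.041,0.004,0,0,0.5,0.0854],
  [0.022,-0.041,0.004,0,0,0.5,0.0854],
  [0.022,-0.041,0.004,0,0,0.5,0.0854],
  [0.022,-0.041,0.004,0,0,0.3,0.0854],
  [0.022,-0.041,0.004,0,0,0,0.0854],
  [0.022,-0.041,0.004,0,0,0,0.0854],
  [0.022,-0.041,0.004,0,0,0,0.0854],
  [0.022,-0.041,0.004,0,0,0,0.0854],
  [0.022,-0.041,0.004,0,0,0,0.0854],
])

```text
t: 1.35
tcp_pos: [0.5357, 0.0969, 0.2793]
ee_rot: [3.141, -0.0, 2.769]
wrist_force: [1.4, 0.4, 0.1]
gripper_width: 0.0857
```

Call:
apply_moves([
  [0,0,0,0,0,0,0.0854],
  [0,0,0,0,0,0,0.0854],
  [0,0,0,0,0,0,0.0854],
])

```text
t: 1.65
tcp_pos: [0.5346, 0.1002, 0.2787]
ee_rot: [3.141, -0.001, 2.771]
wrist_force: [-0.5, -0.3, -0.8]
gripper_width: 0.0854
```

```bash
python3 - <<'E'
from h import *
c=snap('wrist','w1'); print(env.read_state()['tcp_pos'],env.read_state()['ee_rot'],env.read_state()['t'])
E
```

```text
[0.53449245 0.10071765 0.27873208] [ 3.14153206e+00 -1.40257210e-03  2.77175628e+00] 1.7
```

View pics/w1.png

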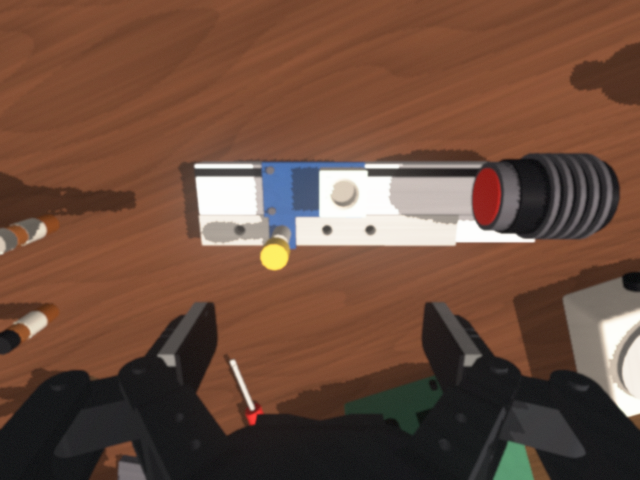

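```bash
python3 - <<'E'
from h import *
c=load('w1')
i=c['img'][150:280,180:390,::-1]; cv2.imwrite('pics/w1c.png',cv2.resize(i,None,fx=3.8,fy=3.8,interpolation=cv2.INTER_CUBIC))
print(blobs(c,(20,120,100),(35,255,255),(240,220,310,290)))
E
```

```text
[([260, 239, 29, 31, 707], [274.7, 254.1])]
```

View pics/w1c.png

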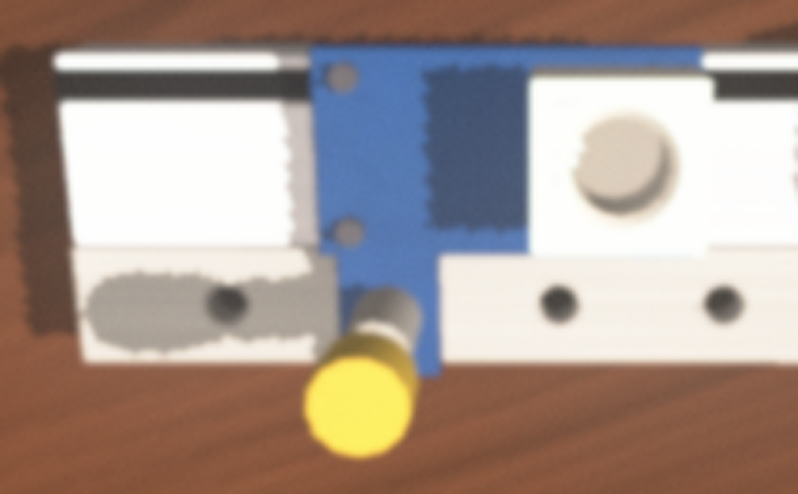

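Call:
apply_moves([
  [0,0.012,-0.03,0,0,0,0.0854],
  [0,0.012,-0.03,0,0,0,0.0854],
  [0,0,-0.02,0,0,0,0.0854],
  [0,0,0,0,0,0,0.0854],
  [0,0,0,0,0,0,0.0854],
])

```text
t: 2.2
tcp_pos: [0.5349, 0.1238, 0.1992]
ee_rot: [-3.141, -0.001, 2.771]
wrist_force: [0.6, 0.6, -0.3]
gripper_width: 0.0853
```

```bash
python3 - <<'E'
from h import *
c=snap('wrist','w2'); print(env.read_state()['tcp_pos'],env.read_state()['ee_rot'],env.read_state()['t'])
print(proj(c,[.533,.1245,.074]),blobs(c,(20,120,100),(35,255,255),None,100))
E
```

```text
[0.53585476 0.12349995 0.2002683 ] [3.14057127e+00 1.03862710e-03 2.76974097e+00] 2.25
(np.float64(319.11551785427343), np.float64(225.47778424818952)) [([213, 281, 40, 43, 1280], [232.3, 301.9])]
```

View pics/w2.png

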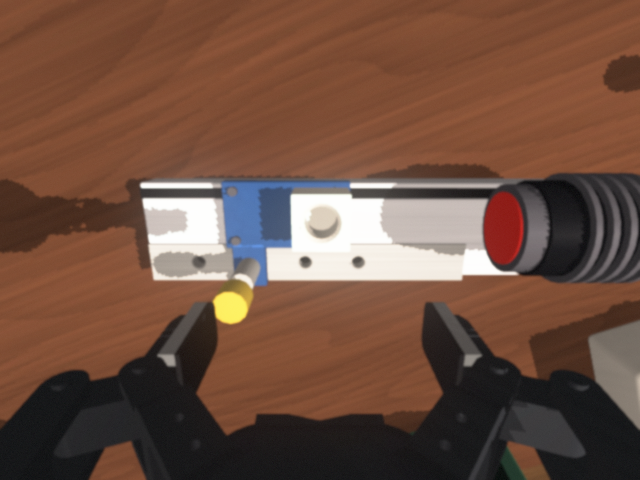

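```bash
python3 - <<'E'
from h import *
c=load('w2')
i=c['img'][170:330,200:380,::-1].astype(float); i=255*(i/255)**1.8
cv2.imwrite('pics/w2c.png',cv2.resize(i.clip(0,255).astype(np.uint8)[10:100,80:180],None,fx=6,fy=6,interpolation=cv2.INTER_CUBIC))
E
```

```text
(no output)
```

View pics/w2c.png

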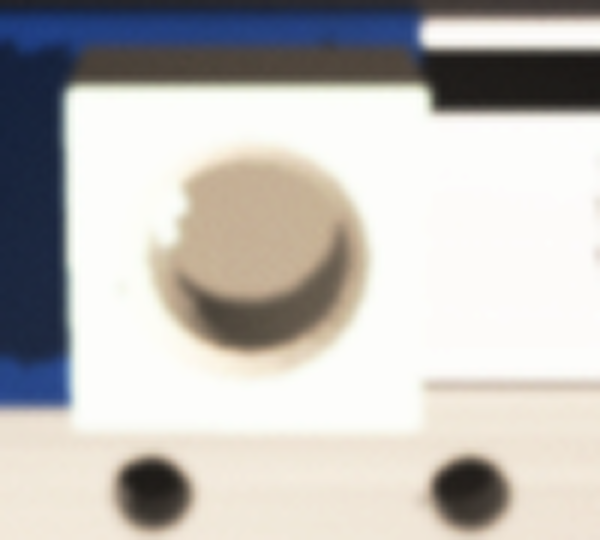

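```bash
python3 - <<'E'
from h import *
s=load('scene0');t=load('top0');w1=load('w1');w2=load('w2')
B1=(343.8,192.7);B2=(322,222.7)
print('bore w1+w2',tri([(w1,*B1),(w2,*B2)]))
print('all',tri([(w1,*B1),(w2,*B2),(s,332.4,229.7),(t,282,258)]))
for c,b in((w1,B1),(w2,B2)): print(onz(c,*b,.074))
# knob top circle centre
print('knob c',tri([(s,309,231.2),(t,313.5,243.6)])[0])
print('w1 knobtop', onz(w1,180+(359.5)/3.8-.5,150+(407)/3.8-.5,.118))
print('holes w2',[onz(w2,u,261.6,.03) for u in (304.9,357.9)])
print('holes w1',[onz(w1,180+u/3.8-.5,150+304.5/3.8-.5,.03) for u in (227.5,559.5,724.5)])
m=cv2.inRange(cv2.cvtColor(w2['img'],cv2.COLOR_RGB2HSV),(20,120,215),(35,255,255));ys,xs=np.nonzero(m);print('w2 yel bright',xs.mean(),ys.mean(),len(xs), onz(w2,xs.mean(),ys.mean(),.118))
E
```

```text
bore w1+w2 (array([0.53028409, 0.12775014, 0.0788676 ]), [np.float64(0.00020732568920062808), np.float64(0.00020732568920086655)])
all (array([0.53189707, 0.12645429, 0.07293899]), [np.float64(0.0013173805472326697), np.float64(0.0008614878943854667), np.float64(0.0006167930402774212), np.float64(0.002608224275803896)])
[0.53106839 0.12762578 0.074     ]
[0.5317185  0.12741037 0.074     ]
knob c [0.55659545 0.04410099 0.11125652]
w1 knobtop [0.55452733 0.04845564 0.118     ]
holes w2 [array([0.57259978, 0.09470289, 0.03      ]), array([0.59063742, 0.14115246, 0.03      ])]
holes w1 [array([0.53647851, 0.00122877, 0.03      ]), array([0.57281434, 0.0946265 , 0.03      ]), array([0.59086966, 0.14103593, 0.03      ])]
w2 yel bright 230.14901047729919 307.1501746216531 859 [0.55439672 0.04906728 0.118     ]
```

The wrist views put the bore mouth at (344,193) and (322,223). The knob-to-bore offset they give matches the text to within 0.3 mm. Next I'll go over the vial.

Call:
apply_moves([
  [-0.008,-0.044,0,0,0,0,0.0854],
  [-0.008,-0.044,0,0,0,0,0.0854],
  [-0.008,-0.044,0,0,0,0,0.0854],
  [-0.008,-0.044,0,0,0,0,0.0854],
  [-0.008,-0.044,0,0,0,0,0.0854],
  [-0.008,-0.044,0,0,0,0,0.0854],
  [-0.008,-0.044,0,0,0,0,0.0854],
  [-0.008,-0.044,0,0,0,0,0.0854],
  [-0.008,-0.044,0,0,0,0,0.0854],
  [-0.008,-0.044,0,0,0,0,0.0854],
  [0,0,0,0,0,0,0.0854],
  [0,0,0,0,0,0,0.0854],
])

```text
t: 3.45
tcp_pos: [0.4555, -0.3197, 0.2011]
ee_rot: [-3.141, 0.003, 2.764]
wrist_force: [0.2, 1.3, -1.0]
gripper_width: 0.0855
```

```bash
python3 - <<'E'
from h import *
c=snap('wrist','w3'); print(env.read_state()['tcp_pos'],env.read_state()['ee_rot'],env.read_state()['t'])
b=blobs(c,(0,150,80),(8,255,255),None,100);print(b)
E
```

```text
[ 0.4562568  -0.31764584  0.20057725] [3.14081844e+00 2.36022450e-03 2.76779022e+00] 3.5
[([305, 210, 35, 36, 959], [321.9, 228.1])]
```

View pics/w3.png

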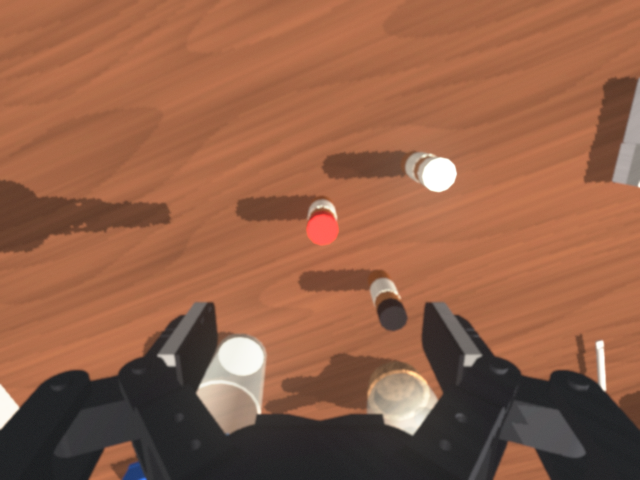

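```bash
python3 - <<'E'
from h import *
w=load('w3');t=load('top0');s=load('scene0')
print('cap top plane',onz(w,321.9,228.6,.078))
print('tri',tri([(w,321.9,228.1),(t,463.7,278.0),(s,161.8,257.8)]))
m=cv2.inRange(cv2.cvtColor(w['img'],cv2.COLOR_RGB2HSV),(0,150,80),(8,255,255))
(c,r)=cv2.minEnclosingCircle(cv2.findNonZero(m[200:260,290:350]));print(c,r)
print('white',onz(w,438,174,.08),'black',onz(w,392,316,.08),'beaker base',onz(t,508,233,0),'flask',onz(t,450,196,.05),'flaskneck',onz(t,475,181,.1),onz(t,458,184,.13),onz(t,439,193,.1))
E
```

```text
cap top plane [ 0.45672636 -0.31777558  0.078     ]
tri (array([ 0.45709111, -0.31936657,  0.07593608]), [np.float64(0.00152627053730136), np.float64(0.0016746050455184308), np.float64(0.000345913962798716)])
(29.5, 26.5) 20.700340270996094
white [ 0.44864823 -0.22292237  0.08      ] black [ 0.54876401 -0.29094179  0.08      ] beaker base [ 0.58066234 -0.47310543  0.        ] flask [ 0.67636456 -0.3169326   0.05      ] flaskneck [ 0.69717836 -0.37033397  0.1       ] [ 0.68202494 -0.31816427  0.13      ] [ 0.67080206 -0.27680131  0.1       ]
```

Call:
apply_moves([
  [0.0,0,-0.03,0,0,0,0.06],
  [0,0,-0.04,0,0,0,0.06],
  [0,0,-0.04,0,0,0,0.06],
  [0,0,-0.03,0,0,0,0.06],
  [0,0,-0.02,0,0,0,0.06],
  [0,0,0,0,0,0,0.06],
  [0,0,0,0,0,0,0.06],
])

```text
t: 4.2
tcp_pos: [0.4567, -0.316, 0.0398]
ee_rot: [3.141, 0.0, 2.771]
wrist_force: [-0.9, -1.1, 0.9]
gripper_width: 0.0599
```

```bash
python3 - <<'E'
from h import *
c=snap('wrist','w4'); print(env.read_state()['tcp_pos'],env.read_state()['ee_rot'],env.read_state()['t'])
E
```

```text
[ 0.45723948 -0.31687252  0.04059618] [3.14121075e+00 2.41022437e-03 2.77055242e+00] 4.25
```

View pics/w4.png

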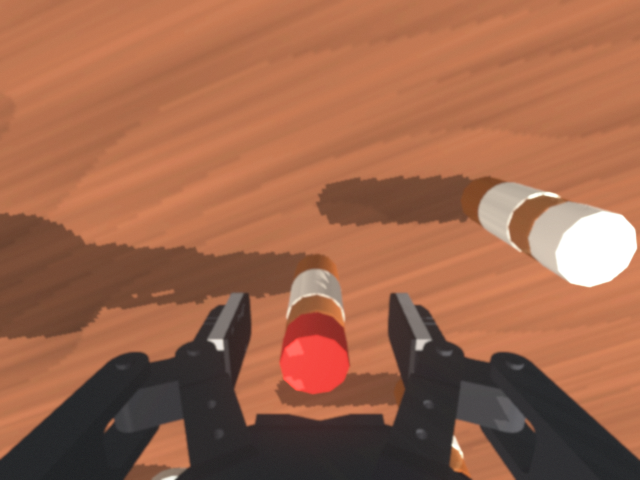

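```bash
python3 - <<'E'
from h import *
w=load('w4')
m=cv2.inRange(cv2.cvtColor(w['img'],cv2.COLOR_RGB2HSV),(0,150,190),(8,255,255));m[:300]=0
ys,xs=np.nonzero(m);print(xs.mean(),ys.mean(),len(xs))
print(onz(w,315,358,.08),proj(w,[.4567,-.3165,.08]))
E
```

```text
313.3256308908483 363.80754028580117 3289
[ 0.45397079 -0.31625484  0.08      ] (np.float64(317.27003271942436), np.float64(364.5988081689873))
```

Call:
apply_moves([
  [0,0,0,0,0,0,0.0],
  [0,0,0,0,0,0,0.0],
  [0,0,0,0,0,0,0.0],
  [0,0,0,0,0,0,0.0],
  [0,0,0,0,0,0,0.0],
  [0,0,0,0,0,0,0.0],
], grip_force=30)

```text
t: 4.85
tcp_pos: [0.4565, -0.3179, 0.0406]
ee_rot: [3.141, 0.002, 2.768]
wrist_force: [-0.7, 1.8, 5.9]
gripper_width: 0.0236
```

Call:
apply_moves([
  [0,0,0.02,0,0,0,0.0],
  [0,0,0.04,0,0,0,0.0],
  [0,0,0.05,0,0,0,0.0],
  [0,0,0.05,0,0,0,0.0],
  [0,0,0,0,0,0,0.0],
  [0,0,0,0,0,0,0.0],
])

```text
t: 5.45
tcp_pos: [0.4561, -0.3178, 0.2007]
ee_rot: [3.141, 0.003, 2.768]
wrist_force: [0.7, 0.4, -0.8]
gripper_width: 0.0234
```

```bash
python3 - <<'E'
from h import *
c=snap('wrist','w5'); s=env.read_state();print(s['tcp_pos'],s['ee_rot'],s['t'],s['gripper_width'],s['wrist_force'])
for z in (-.04,0.0,.02,.04): print(z,proj(c,s['tcp_pos']+np.array([0,0,z])))
E
```

```text
[ 0.45494547 -0.31682804  0.19879332] [ 3.14083972e+00 -7.25080184e-04  2.76849009e+00] 5.5 0.0237410225987167 [ 0.05104415 -0.90863964 -0.47685189]
-0.04 (np.float64(319.7939291726466), np.float64(266.752059571293))
0.0 (np.float64(319.94755913337696), np.float64(301.085635125595))
0.02 (np.float64(320.0555412152675), np.float64(325.21771814817106))
0.04 (np.float64(320.1973001437604), np.float64(356.89832822428895))
```

View pics/w5.png

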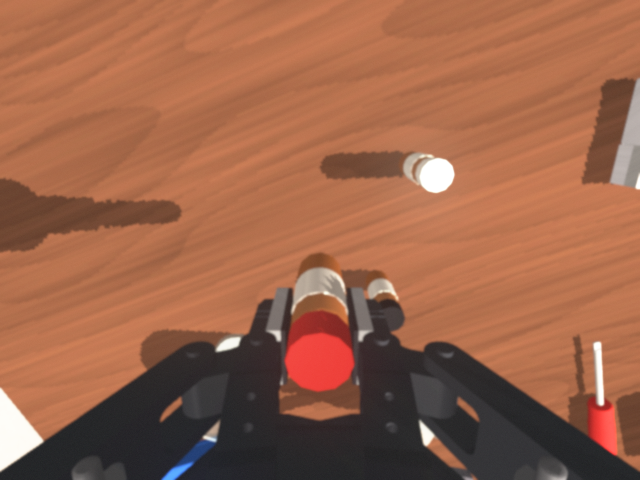

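```bash
python3 - <<'E'
from h import *
c=load('w5'); s=env.read_state()
m=cv2.inRange(cv2.cvtColor(c['img'],cv2.COLOR_RGB2HSV),(0,150,60),(8,255,255))
ys=np.nonzero(m[250:,319])[0]+250;print('red rows',ys.min(),ys.max()); r=c['img'][300:395:3,319];print(list(zip(range(300,395,3),r.tolist())))
T=R.from_euler('xyz',s['ee_rot']).as_matrix(); p=s['tcp_pos']
a=np.linspace(0,2*np.pi,72)
for dx in (-.003,-.0015,0,.0015,.003):
    q=[proj(c,p+T@np.array([dx+.012*np.cos(t),.012*np.sin(t),-.0394])) for t in a]; q=np.array(q)
    q2=np.array([proj(c,p+T@np.array([dx+.012*np.cos(t),.012*np.sin(t),.0406])) for t in a])
    print(dx,'captop v',q[:,1].min(),q[:,1].max(),'u',q[:,0].min(),q[:,0].max(),'bottom vmin',q2[:,1].min())
i=c['img'][235:400,240:400,::-1];cv2.imwrite('pics/w5c.png',cv2.resize(i,None,fx=3.5,fy=3.5,interpolation=cv2.INTER_CUBIC))
E
```

```text
red rows 310 392
[(300, [139, 86, 54]), (303, [140, 86, 54]), (306, [142, 87, 55]), (309, [167, 92, 56]), (312, [146, 46, 40]), (315, [147, 45, 40]), (318, [145, 45, 39]), (321, [146, 47, 41]), (324, [145, 45, 39]), (327, [153, 45, 40]), (330, [152, 47, 42]), (333, [213, 59, 52]), (336, [241, 70, 63]), (339, [241, 69, 62]), (342, [241, 69, 63]), (345, [241, 69, 63]), (348, [241, 69, 63]), (351, [241, 70, 64]), (354, [240, 68, 62]), (357, [241, 70, 63]), (360, [241, 68, 63]), (363, [240, 67, 61]), (366, [240, 67, 60]), (369, [241, 68, 62]), (372, [240, 66, 60]), (375, [240, 66, 60]), (378, [240, 66, 60]), (381, [239, 66, 59]), (384, [239, 65, 59]), (387, [239, 66, 59]), (390, [218, 64, 56]), (393, [114, 66, 49])]
-0.003 captop v 333.20802718733285 391.4280444735879 u 285.5602684875377 354.6500562797645 bottom vmin 251.17338801662677
-0.0015 captop v 329.32773537053595 387.9867435203721 u 285.4325711896803 354.7826337577256 bottom vmin 248.61249184226995
0 captop v 325.41724442176354 384.520228956582 u 285.30390820204184 354.9162139735844 bottom vmin 246.03945663686704
0.0015 captop v 321.4762004177772 381.02822266197836 u 285.17426852874 355.050808346703 bottom vmin 243.4541958841326
0.003 captop v 317.50424388317396 377.51044241079677 u 285.0436410063163 355.186428470499 bottom vmin 240.85662224367468
```

View pics/w5c.png

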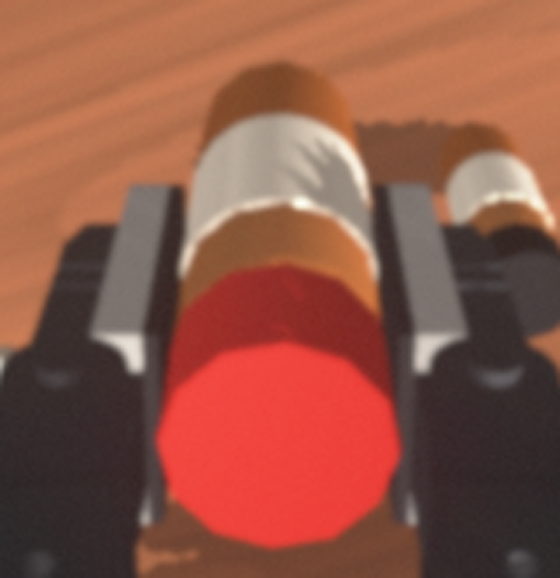

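```bash
python3 - <<'E'
from h import *
cmd={'wrist0':(.271,.591,.231),'w1':(.535,.099,.279),'w2':(.535,.123,.199),'w3':(.455,-.317,.199),'w4':(.455,-.317,.039),'w5':(.455,-.317,.199)}
for k,v in cmd.items():
    c=load(k);yaw=c['orientation'][2]
    d=np.array(c['origin'])-v; print(k,d.round(4),np.round(c['orientation'],4))
E
```

```text
wrist0 [-0.0701  0.0317  0.1406] [2.8328 0.0029 1.1401]
w1 [-0.0723  0.0294  0.1414] [2.8345e+00 5.0000e-04 1.1996e+00]
w2 [-0.0721  0.0291  0.1419] [2.8336e+00 1.0000e-03 1.2000e+00]
w3 [-0.0718  0.0263  0.1434] [2.8297e+00 7.0000e-04 1.1936e+00]
w4 [-0.0705  0.0292  0.1423] [ 2.8325e+00 -3.0000e-04  1.2004e+00]
w5 [-0.0714  0.0277  0.143 ] [ 2.8296e+00 -1.0000e-04  1.1974e+00]
```

Call:
apply_moves([
  [0.0074,0.0445,0,0,0,0,0.0],
  [0.0074,0.0445,0,0,0,0,0.0],
  [0.0074,0.0445,0,0,0,0,0.0],
  [0.0074,0.0445,0,0,0,0,0.0],
  [0.0074,0.0445,0,0,0,0,0.0],
  [0.0074,0.0445,0,0,0,0,0.0],
  [0.0074,0.0445,0,0,0,0,0.0],
  [0.0074,0.0445,0,0,0,0,0.0],
  [0.0074,0.0445,0,0,0,0,0.0],
  [0.0074,0.0445,0,0,0,0,0.0],
  [0,0,0,0,0,0,0.0],
  [0,0,0,0,0,0,0.0],
])

```text
t: 6.7
tcp_pos: [0.5274, 0.129, 0.1964]
ee_rot: [-3.137, -0.004, 2.773]
wrist_force: [-0.5, 0.1, -0.8]
gripper_width: 0.0233
```

Call:
apply_moves([
  [0,0,-0.03,0,0,0,0.0],
  [0,0,-0.03,0,0,0,0.0],
  [0,0,0,0,0,0,0.0],
  [0,0,0,0,0,0,0.0],
  [0,0,0,0,0,0,0.0],
])

```text
t: 7.2
tcp_pos: [0.5304, 0.1268, 0.1404]
ee_rot: [3.141, 0.001, 2.767]
wrist_force: [0.5, 0.6, 0.5]
gripper_width: 0.0236
```

```bash
python3 - <<'E'
from h import *
for n in('wrist','scene','top'): c=snap(n,n+'6')
s=env.read_state();print(s['tcp_pos'],s['ee_rot'],s['t'],s['gripper_width'],s['wrist_force'])
for n,b in(('wrist6',(200,130,440,310)),('scene6',(270,150,390,240)),('top6',(240,210,340,285))):
    c=load(n);i=c['img'][b[1]:b[3],b[0]:b[2],::-1];k=800/i.shape[1];k=min(k,600/i.shape[0],6);cv2.imwrite(f'pics/{n}c.png',cv2.resize(i,None,fx=k,fy=k,interpolation=cv2.INTER_CUBIC));print(n,k)
E
```

```text
[0.53064074 0.12766822 0.14083143] [3.13953808e+00 2.11670013e-03 2.76790895e+00] 7.35 0.023225380179510487 [-0.88677613  0.10210895  0.98234682]
wrist6 3.3333333333333335
scene6 6
top6 6
```

View pics/wrist6c.png

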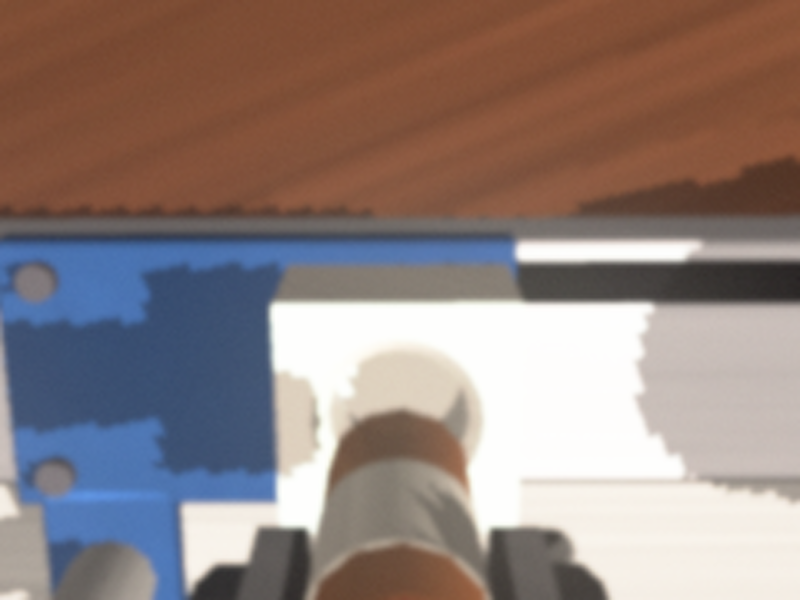

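View pics/scene6c.png

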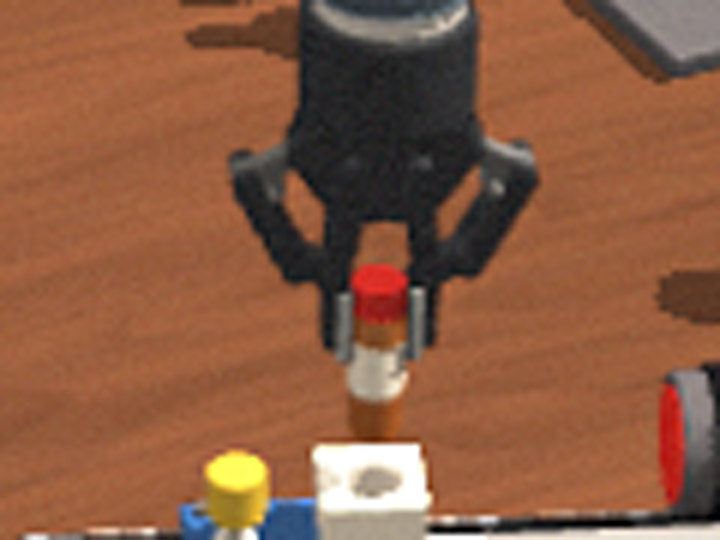

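View pics/top6c.png

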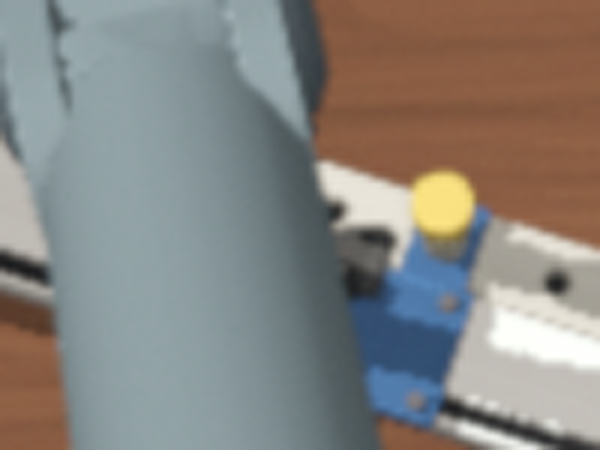

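```bash
python3 - <<'E'
from h import *
s=load('scene6');w=load('wrist6')
f=lambda u,v,k,ox,oy:((u+.5)/k-.5+ox,(v+.5)/k-.5+oy)
cap=f(379.5,276,6,270,150); bore=f(379,481,6,270,150); bot=f(374,430,6,270,150)
print('obs cap',cap,'bore',bore)
tcp=np.array([.5296,.128,.1395]); vial=tcp+[.0025,-.001,0]
pc=proj(s,vial+[0,0,.0394]); print('pred cap',pc)
p=onz(s,*cap,.179); print('cap in scene',p,'offset from vial est',p-vial)
b=onz(s,*bore,.0744);print('bore in scene',b,'rel to vial scene',(b-p)[:2],'=> bore est', (b-p+vial)[:2])
# wrist: block centre in this view
q=np.array([f(u,v,10/3,200,130) for u,v in [(270,304),(522,300)]]);print('block far edge mid',onz(w,*q.mean(0),.074), 'axis x')
e=np.array([0.364,.931]); print('block edge + 23mm toward tool', (onz(w,*q.mean(0),.074)[:2]+.023*np.array([.931,-.364])))
m=f(407,407,10/3,200,130);print('mouth',onz(w,*m,.074))
print('origin',w['origin']-tcp,w['orientation'])
E
```

```text
obs cap (332.8333333333333, 195.58333333333334) bore (332.75, 229.75)
pred cap (np.float64(333.631492820732), np.float64(197.09814384034908))
cap in scene [0.52505629 0.12831262 0.179     ] offset from vial est [-0.00704371  0.00131262  0.0395    ]
bore in scene [0.53398029 0.12699067 0.0744    ] rel to vial scene [ 0.00892401 -0.00132195] => bore est [0.54102401 0.12567805]
block far edge mid [0.50998207 0.13452189 0.074     ] axis x
block edge + 23mm toward tool [0.53139507 0.12614989]
mouth [0.5296336 0.1289875 0.074    ]
origin [-0.07148629  0.02732277  0.14232984] [ 2.83152105e+00 -3.51728733e-04  1.19596054e+00]
```

Call:
apply_moves([
  [-0.0005,0,-0.01,0,0,0,0.0],
  [0,0,-0.01,0,0,0,0.0],
  [0,0,-0.005,0,0,0,0.0],
  [0,0,-0.005,0,0,0,0.0],
  [0,0,0,0,0,0,0.0],
  [0,0,0,0,0,0,0.0],
])

```text
t: 7.95
tcp_pos: [0.5334, 0.127, 0.1126]
ee_rot: [3.138, 0.007, 2.767]
wrist_force: [0.6, -2.1, 12.7]
gripper_width: 0.0235
```

```bash
python3 - <<'E'
from h import *
for n in('wrist','scene'): c=snap(n,n+'7')
s=env.read_state();print(s['tcp_pos'],s['ee_rot'],s['t'],s['gripper_width'],s['wrist_force'],s['torque'])
for n,b in(('wrist7',(220,200,420,350)),('scene7',(270,150,390,240))):
    c=load(n);i=c['img'][b[1]:b[3],b[0]:b[2],::-1];k=800/i.shape[1];k=min(k,600/i.shape[0],6);cv2.imwrite(f'pics/{n}c.png',cv2.resize(i,None,fx=k,fy=k,interpolation=cv2.INTER_CUBIC));print(n,k)
E
```

```text
[0.53336455 0.12701514 0.11262489] [3.13786261 0.00714134 2.76746753] 8.05 0.02347385244560722 [ 0.31132997 -2.97825287 13.10035813] [-0.54725    -0.05420712  0.03740691]
wrist7 4.0
scene7 6
```

View pics/wrist7c.png

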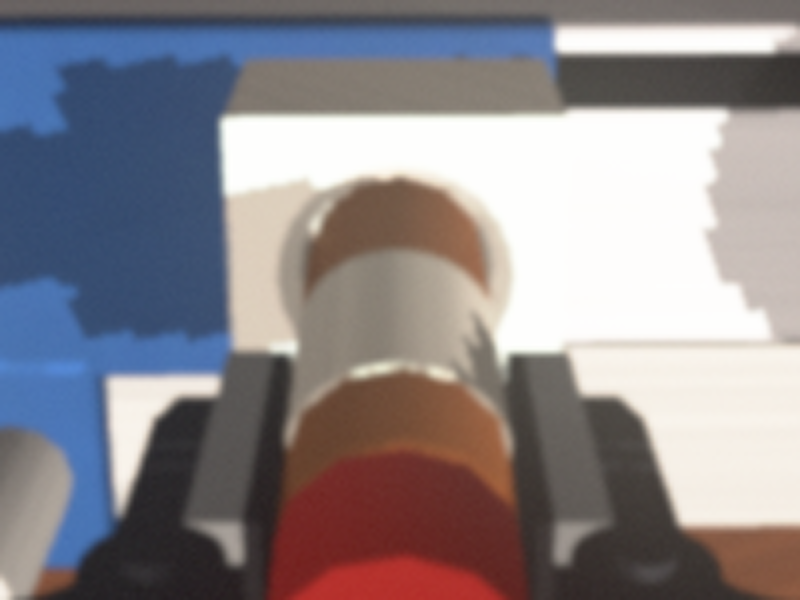

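View pics/scene7c.png

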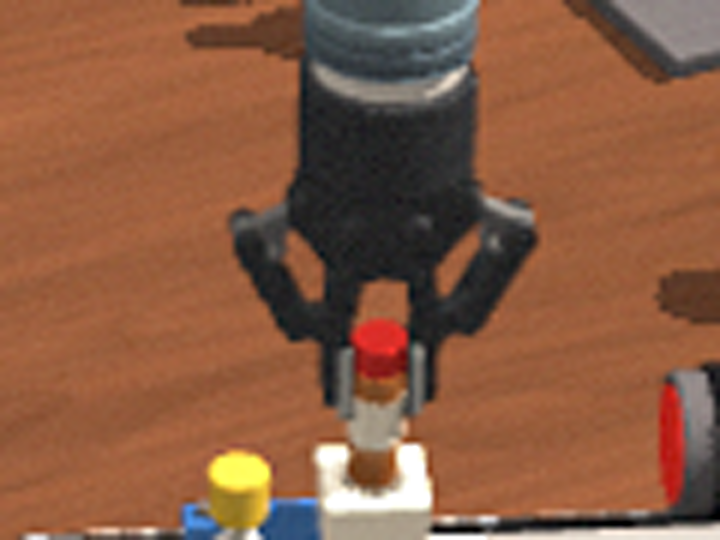

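The vial's edge rests on the chamfer on the image-top side, which is rail −x, and the force is 13 N up. Along the rail it is centred. I'll raise it, shift about 3.5 mm to rail +x and lower again.

Call:
apply_moves([
  [0,0,0.007,0,0,0,0.0],
  [0.0033,-0.0013,0,0,0,0,0.0],
  [0,0,0,0,0,0,0.0],
  [0,0,-0.005,0,0,0,0.0],
  [0,0,-0.004,0,0,0,0.0],
  [0,0,-0.004,0,0,0,0.0],
  [0,0,0,0,0,0,0.0],
  [0,0,0,0,0,0,0.0],
])

```text
t: 8.85
tcp_pos: [0.5399, 0.1241, 0.1083]
ee_rot: [3.137, 0.013, 2.766]
wrist_force: [2.4, -5.8, 17.2]
gripper_width: 0.0237
```

```bash
cat > look.py <<'E'
import sys
from h import *
k0=sys.argv[1]
for n in('wrist','scene'): c=snap(n,n+k0)
s=env.read_state();print(s['tcp_pos'],s['ee_rot'],s['t'],s['gripper_width'],s['wrist_force'],s['torque'])
im=[]
for n,b in(('wrist'+k0,(220,200,420,380)),('scene'+k0,(290,170,370,242))):
    c=load(n);i=c['img'][b[1]:b[3],b[0]:b[2],::-1];im.append(cv2.resize(i,(400,360),interpolation=cv2.INTER_CUBIC))
cv2.imwrite(f'pics/L{k0}.png',np.hstack(im))
E
python3 look.py 8
```

```text
[0.53985039 0.12408488 0.10832357] [3.13645872 0.01340903 2.76640264] 8.95 0.02336747975503447 [ 2.74066807 -5.46943329 17.63856285] [-1.13534338 -0.52639111  0.07488058]
```

View pics/L8.png

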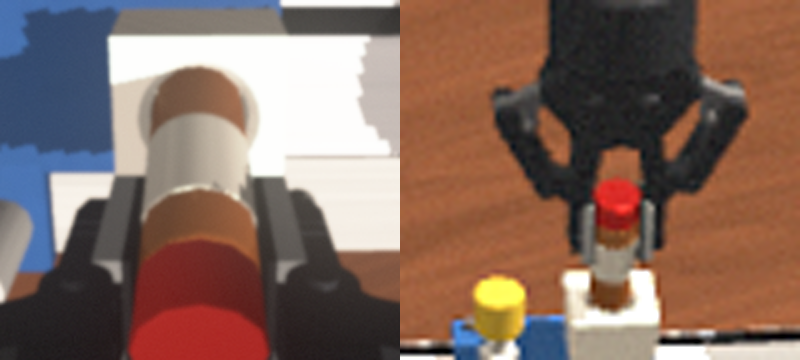

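```bash
python3 - <<'E'
from h import *
a=load('w5');b=load('wrist8')
i=[cv2.resize(c['img'][230:410,240:400,::-1],(400,450),interpolation=cv2.INTER_CUBIC) for c in(a,b)]
cv2.imwrite('pics/cmp8.png',np.hstack(i))
for k in('w5','w2','wrist8','wrist7','wrist6'):
    c=load(k); print(k,np.round(c['origin'],4),np.round(c['orientation'],4))
E
```

```text
w5 [ 0.3836 -0.2893  0.342 ] [ 2.8296e+00 -1.0000e-04  1.1974e+00]
w2 [0.4629 0.1521 0.3409] [2.8336e+00 1.0000e-03 1.2000e+00]
wrist8 [0.4658 0.1527 0.2488] [ 2.8195 -0.0046  1.1957]
wrist7 [0.4602 0.1554 0.2536] [ 2.8258 -0.0032  1.1966]
wrist6 [0.4581 0.1553 0.2818] [ 2.8315e+00 -4.0000e-04  1.1960e+00]
```

View pics/cmp8.png

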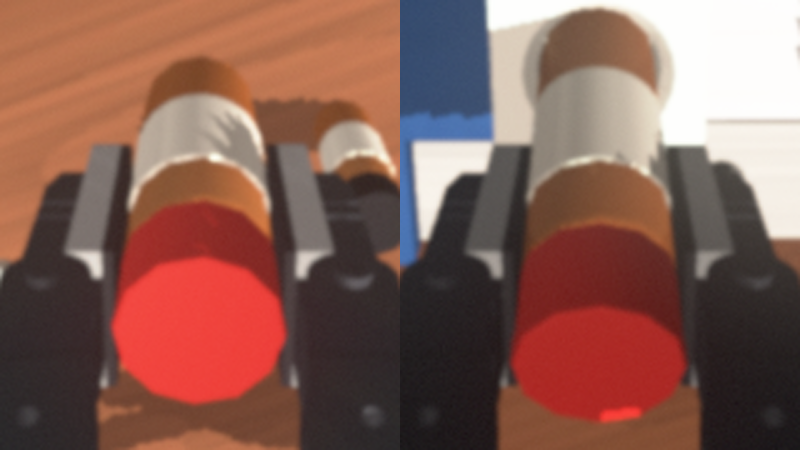

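Call:
apply_moves([
  [0,0,0.01,0,0,0,0.0],
  [0,0,0.02,0,0,0,0.0],
  [0,0,0.02,0,0,0,0.0],
  [0,0,0,0,0,0,0.0],
  [0,0,0,0,0,0,0.0],
  [0,0,0,0,0,0,0.0],
], grip_force=60)

```text
t: 9.55
tcp_pos: [0.5305, 0.1263, 0.1514]
ee_rot: [-3.139, -0.003, 2.769]
wrist_force: [0.0, -0.4, -0.6]
gripper_width: 0.0229
```

```bash
python3 look.py 9; python3 - <<'E'
from h import *
b=load('wrist9')
cv2.imwrite('pics/w9c.png',cv2.resize(b['img'][180:420,220:420,::-1],None,fx=2.5,fy=2.5,interpolation=cv2.INTER_CUBIC))
E
```

```text
[0.53086988 0.12612445 0.15165845] [-3.13944077e+00 -2.41147870e-03  2.76867470e+00] 9.65 0.02287564079514466 [-0.11051122  0.24189633 -1.14436731] [ 0.00535259 -0.04375855  0.04641685]
```

View pics/w9c.png

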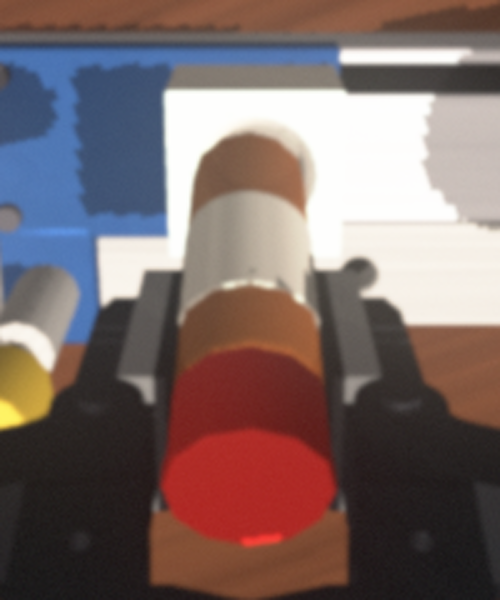

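View pics/L9.png

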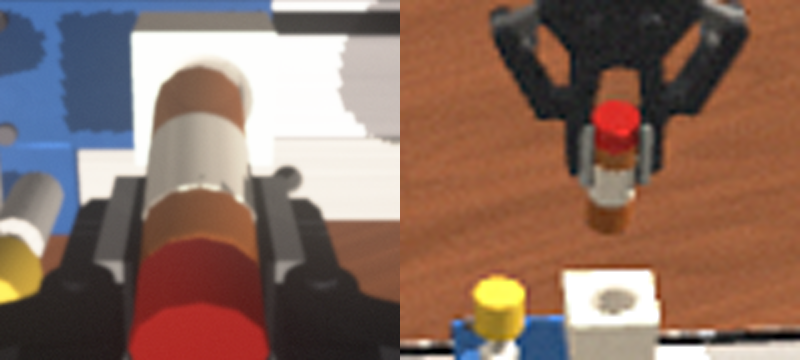

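```bash
cat > fitv.py <<'E'
from h import *
from scipy.optimize import least_squares
# tool-frame camera (nominal)
w=load('wrist0');f=240/np.tan(np.radians(w['fov_y'])/2);cy=w['cy']
a=np.arctan2(.3038,.9527);ox,oz=.0775,-.1414
def row(x,z): # tool x,z -> row
    dx,dz=x-ox,z-oz
    zc=-np.sin(a)*dx+np.cos(a)*dz; yc=-np.cos(a)*dx-np.sin(a)*dz
    return cy+f*yc/zc
def pts(p):
    dx,th,s=p  # axis crosses z=-.0187 at dx; th>0: bottom (tool +z) leans to +x ; s = bottom distance beyond grasp point
    ax=np.array([np.sin(th),np.cos(th)]);n=np.array([np.cos(th),-np.sin(th)])
    g=np.array([dx,-.0187]);bot=g+ax*s;top=bot-ax*.08
    return [row(*(top+n*.012)),row(*(top-n*.012)),row(*(bot+n*.012))]
def fit(m): 
    r=least_squares(lambda p:(np.array(pts(p))-m),[0,0,.058],x_scale=[.001,.01,.001]); return r.x
if __name__=='__main__':
    for k,m in (('w5',(332.5,391.5,253.5)),('w9',(352,396.8,233.2))):
        p=fit(np.array(m)); print(k,'dx %.4f th %.1fdeg s %.4f'%(p[0],np.degrees(p[1]),p[2]),'bottom x',p[0]+np.sin(p[1])*p[2], pts(p))
E
python3 fitv.py
```

```text
w5 dx -0.0019 th -0.9deg s 0.0616 bottom x -0.0028675846045955666 [np.float64(332.5), np.float64(391.5), np.float64(253.50000000000003)]
w9 dx -0.0034 th 13.0deg s 0.0618 bottom x 0.010499513207276224 [np.float64(352.0), np.float64(396.79999999999995), np.float64(233.2)]
```

The vial swivelled 13° in the jaws, with its bottom towards rail −x. I'll grip harder and tilt the tool by −13° about the jaw axis to bring the vial upright, then look.

Call:
apply_moves([
  [0,0,0,-2.4,-6.05,0,0.0],
  [0,0,0,-2.4,-6.05,0,0.0],
  [0,0,0,0,0,0,0.0],
  [0,0,0,0,0,0,0.0],
  [0,0,0,0,0,0,0.0],
], grip_force=100)

```text
t: 10.15
tcp_pos: [0.5334, 0.1259, 0.1537]
ee_rot: [-3.141, 0.227, 2.767]
wrist_force: [0.1, 0.6, -0.2]
gripper_width: 0.0225
```

```bash
python3 look.py 10; python3 - <<'E'
from h import *
b=load('wrist10');print(b['origin'],b['orientation'])
cv2.imwrite('pics/w10c.png',cv2.resize(b['img'][180:420,220:420,::-1],None,fx=2.5,fy=2.5,interpolation=cv2.INTER_CUBIC))
E
```

```text
[0.53377266 0.12556433 0.15385924] [-3.14101967  0.22778984  2.76634711] 10.25 0.022203142887597133 [ 0.21860298 -0.28046448 -0.33012815] [ 0.0373043   0.2350661  -0.03197473]
[0.43341651 0.1655209  0.27413712] [2.60585765e+00 1.18344938e-03 1.19623495e+00]
```

View pics/w10c.png

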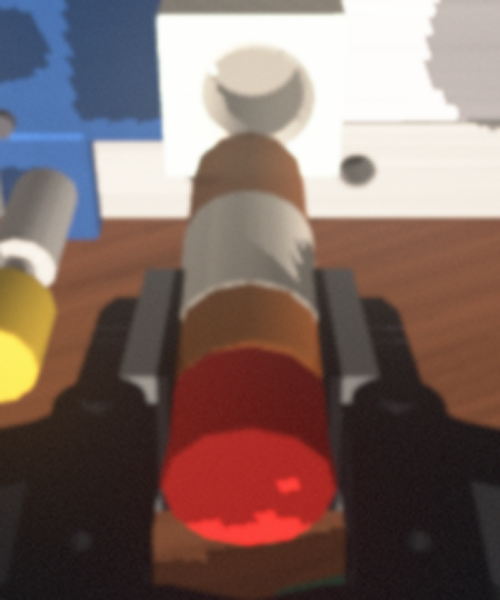

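View pics/L10.png

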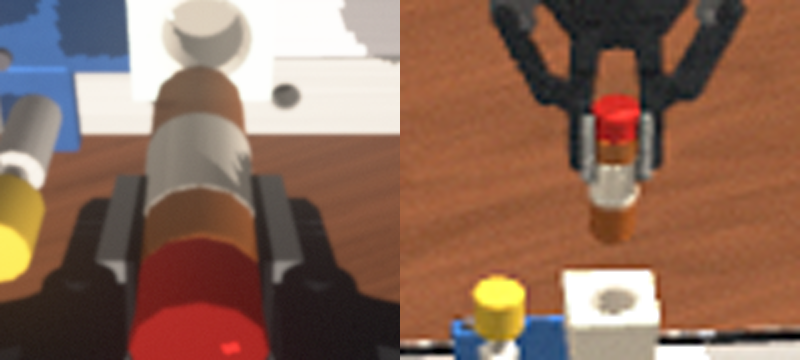

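```bash
cat > rel.py <<'E'
from h import *
from fitv import *
e=np.array([.3626,.932,0]);r=np.array([.932,-.3626,0]);Z=np.array([0,0,1.])
CT=np.array([[0,-.95274,-.30379],[1,0,0],[0,-.30379,.95274]]); CO=np.array([.0775,.0002,-.1414])
def tool(c):
    Rt=rot(c)@CT.T; return Rt,np.array(c['origin'])-Rt@CO
def vial(c,m,ub=None):
    p=fit(np.array(m)); Rt,o=tool(c); ax=np.array([np.sin(p[1]),0,np.cos(p[1])])
    bot=o+Rt@(np.array([p[0],0,-.0187])+ax*p[2]); return p,bot,-(Rt@ax)
re=lambda p:(round(float(p@r),4),round(float(p@e),4),round(float(p[2]),4))
E
python3 - <<'E'
from rel import *
f=lambda u,v,k,ox,oy:((u+.5)/k-.5+ox,(v+.5)/k-.5+oy)
c=load('wrist10');w2=load('w2')
K10=[f(u,v,2.5,220,180) for u,v in [(157,13),(344,13),(343.5,177),(166,176)]]
K2=[f(u,v,6,280,180) for u,v in [(66,84),(432,90),(424,430),(72,430)]]
for n,(a,b) in enumerate(zip(K10,K2)):
    print('tri corner',re(tri([(c,*a),(w2,*b)])[0]),tri([(c,*a),(w2,*b)])[1][0].round(4),'w10',re(onz(c,*a,.0744)),'w2',re(onz(w2,*b,.0744)))
print('mouth w10',re(onz(c,*f(259,92,2.5,220,180),.0744)))
p,bot,ax=vial(c,(352,396.8,233.2)); print('fit',p,'bottom',re(bot),'axis',re(ax)); Rt,o=tool(c);print('tcp',re(o),o)
print('proj check',proj(c,bot),proj(c,bot+.08*ax))
E
```

```text
tri corner (0.427, 0.288, 0.0716) 0.0005 w10 (0.4259, 0.2888, 0.0744) w2 (0.4264, 0.2876, 0.0744)
tri corner (0.4281, 0.3344, 0.0694) 0.0 w10 (0.426, 0.3339, 0.0744) w2 (0.4271, 0.3339, 0.0744)
tri corner (0.4723, 0.335, 0.0756) 0.001 w10 (0.473, 0.3361, 0.0744) w2 (0.4729, 0.3342, 0.0744)
tri corner (0.4735, 0.2878, 0.0729) 0.0006 w10 (0.4726, 0.2886, 0.0744) w2 (0.4729, 0.2873, 0.0744)
mouth w10 (0.4474, 0.3134, 0.0744)
fit [-0.00342155  0.227147    0.06181681] bottom (0.4504, 0.3107, 0.111) axis (0.0001, 0.0012, 1.0)
tcp (0.4513, 0.3107, 0.1538) [0.5331918  0.12592932 0.15381382]
proj check (np.float64(318.8110823018306), np.float64(252.1359077083508)) (np.float64(318.61183455200967), np.float64(375.49935210816875))
```

Call:
apply_moves([
  [-0.0007,0.0008,0,0,0,0,0.0],
  [0,0,-0.015,0,0,0,0.0],
  [0,0,-0.01,0,0,0,0.0],
  [0,0,-0.004,0,0,0,0.0],
  [0,0,0,0,0,0,0.0],
  [0,0,0,0,0,0,0.0],
  [0,0,0,0,0,0,0.0],
])

```text
t: 10.95
tcp_pos: [0.532, 0.1273, 0.1248]
ee_rot: [-3.141, 0.228, 2.768]
wrist_force: [-0.3, -0.2, 0.2]
gripper_width: 0.0225
```

```bash
python3 look.py 11; python3 - <<'E'
from h import *
b=load('wrist11');print(b['origin'],b['orientation'])
cv2.imwrite('pics/w11c.png',cv2.resize(b['img'][200:420,220:420,::-1],None,fx=2.7,fy=2.7,interpolation=cv2.INTER_CUBIC))
E
```

```text
[0.53193029 0.12733944 0.12481544] [-3.14141859  0.22781335  2.76842999] 11.05 0.0221080039133342 [ 0.44864422  0.10893829 -1.62670238] [ 0.11143967  0.22661466 -0.0147628 ]
[0.4318446  0.16679477 0.24514066] [2.60508838e+00 7.65249551e-04 1.19748116e+00]
```

View pics/w11c.png

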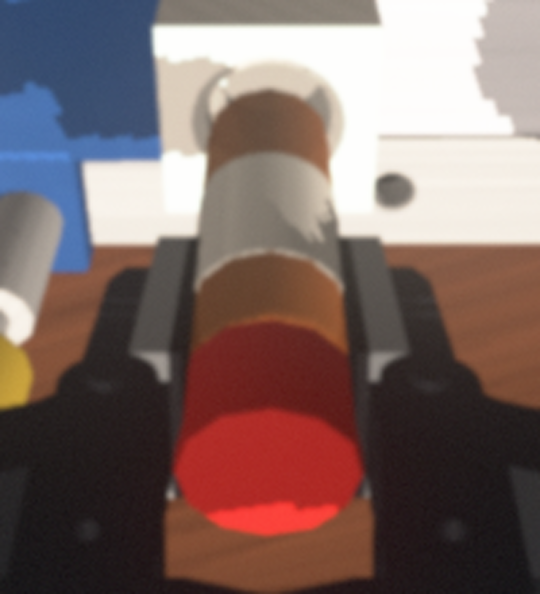

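View pics/L11.png

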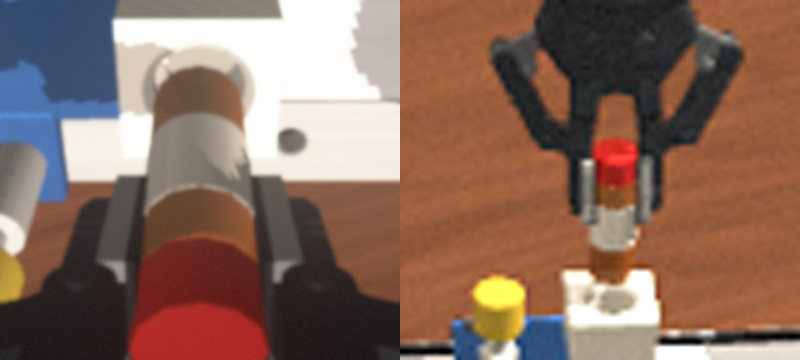

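```bash
python3 - <<'E'
from rel import *
f=lambda u,v,k,ox,oy:((u+.5)/k-.5+ox,(v+.5)/k-.5+oy)
c=load('wrist11')
for u,v in [(153,26),(381,26),(378,213),(162,213)]: print(re(onz(c,*f(u,v,2.7,220,200),.074)))
print('mouth far',re(onz(c,*f(269,60,2.7,220,200),.074)),'left',re(onz(c,*f(193,110,2.7,220,200),.074)),'right',re(onz(c,*f(345,110,2.7,220,200),.074)))
m=[f(0,y,2.7,220,200)[1] for y in (410,534,91)];print(m)
for mm in (m,(352,396.8,233.2)):
    p,bot,ax=vial(c,mm);print(p,re(bot),re(ax))
E
```

```text
(0.4264, 0.2887, 0.074)
(0.4265, 0.334, 0.074)
(0.4729, 0.336, 0.074)
(0.4729, 0.2878, 0.074)
mouth far (0.4341, 0.3118, 0.074) left (0.4459, 0.2959, 0.074) right (0.446, 0.3276, 0.074)
[351.53703703703707, 397.46296296296293, 233.38888888888889]
[-0.00236546  0.21678104  0.06056702] (0.4482, 0.3115, 0.0831) (-0.0111, 0.0008, 0.9999)
[-0.00342155  0.227147    0.06181681] (0.4486, 0.3115, 0.0821) (-0.0007, 0.0008, 1.0)
```

Call:
apply_moves([
  [0.0013,-0.0005,0,0,0,0,0.0],
  [0,0,0,0,0,0,0.0],
  [0,0,-0.004,0,0,0,0.0],
  [0,0,-0.004,0,0,0,0.0],
  [0,0,-0.004,0,0,0,0.0],
  [0,0,0,0,0,0,0.0],
  [0,0,0,0,0,0,0.0],
])

```text
t: 11.75
tcp_pos: [0.5329, 0.1267, 0.1127]
ee_rot: [-3.14, 0.227, 2.768]
wrist_force: [-2.4, -0.0, 5.7]
gripper_width: 0.0224
```

Call:
apply_moves([
  [-0.001,0.0004,0,0,0,0,0.0],
  [0,0,0,0,0,0,0.0],
  [0,0,0,0,0,0,0.0],
])

```text
t: 12.05
tcp_pos: [0.5326, 0.1268, 0.1128]
ee_rot: [-3.141, 0.228, 2.768]
wrist_force: [-0.7, -0.5, 4.2]
gripper_width: 0.0221
```

```bash
python3 look.py 12; python3 - <<'E'
from h import *
b=load('wrist12');print(b['origin'],b['orientation'])
cv2.imwrite('pics/w12c.png',cv2.resize(b['img'][200:420,220:420,::-1],None,fx=2.7,fy=2.7,interpolation=cv2.INTER_CUBIC))
E
```

```text
[0.53256584 0.12676413 0.11273894] [-3.1410128   0.22834625  2.76819019] 12.15 0.022155543380481087 [ 0.57211318 -1.55141348  3.80337493] [-0.39346692  0.00443914 -0.047377  ]
[0.43239608 0.16635764 0.23303749] [2.60451409e+00 1.02691625e-03 1.19726336e+00]
```

View pics/w12c.png

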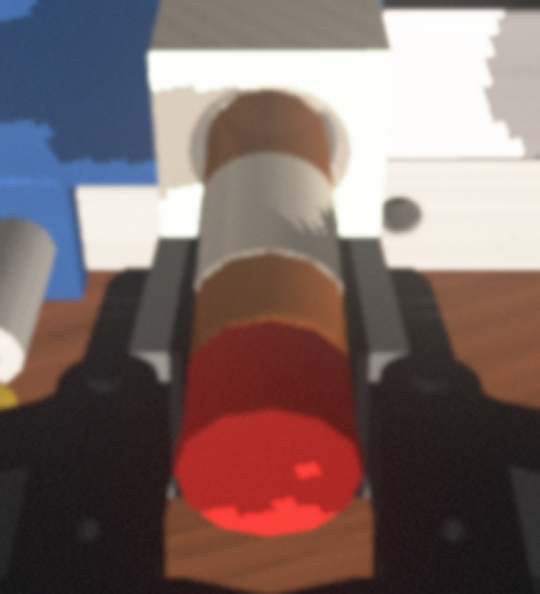

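Call:
apply_moves([
  [0,-0.001,0,0,0,0,0.0],
  [0,0,0,0,0,0,0.0],
  [0,0,-0.003,0,0,0,0.0],
  [0,0,0,0,0,0,0.0],
  [0,0,0,0,0,0,0.0],
])

```text
t: 12.65
tcp_pos: [0.5333, 0.1267, 0.1122]
ee_rot: [3.141, 0.228, 2.768]
wrist_force: [-6.3, -0.9, 21.6]
gripper_width: 0.022
```

```bash
python3 -c "
from h import *
s=env.read_state();print(s['tcp_pos'],s['wrist_force'],s['torque'],s['ee_rot'])"
```

```text
[0.53334359 0.12666075 0.11222954] [-6.3227367  -0.86420909 21.55235474] [-0.57858505  1.08835525 -0.12212245] [3.14060146 0.22838865 2.76790156]
```

```bash
python3 look.py 13; python3 - <<'E'
from h import *
b=load('wrist13');s=load('scene13')
i=b['img'][205:275,280:360,::-1].astype(float);i=(255*(i/255)**1.5).astype(np.uint8)
j=s['img'][190:240,305:362,::-1]
cv2.imwrite('pics/w13c.png',np.hstack([cv2.resize(i,(456,400),interpolation=cv2.INTER_CUBIC),cv2.resize(j,(340,400),interpolation=cv2.INTER_CUBIC)]))
E
```

```text
[0.53332158 0.12669418 0.11224943] [3.14050153 0.22841082 2.76794448] 12.75 0.022127157687819848 [-5.56016888 -1.11713158 21.54764651] [-0.69359747  1.08958366 -0.12719857]
```

View pics/w13c.png

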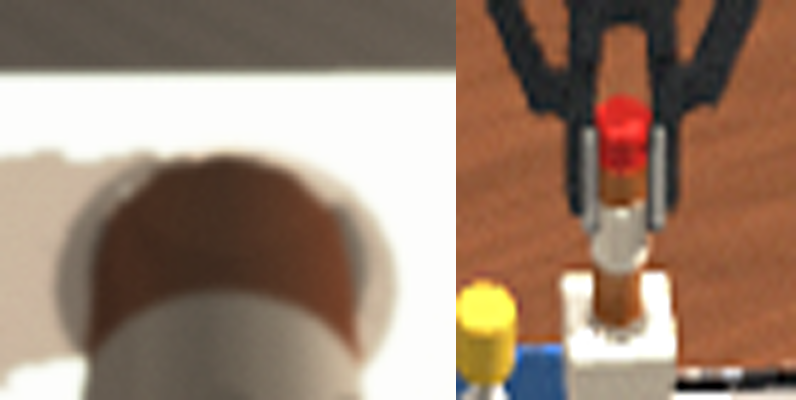

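Both views show the vial's bottom edge on the rail −x rim of the mouth, while it is centred along the rail. I'll raise it, shift +3.5 mm in rail x and look.

Call:
apply_moves([
  [0,0,0.005,0,0,0,0.0],
  [0,0,0.004,0,0,0,0.0],
  [0.0033,-0.0013,0,0,0,0,0.0],
  [0,0,0,0,0,0,0.0],
  [0,0,-0.004,0,0,0,0.0],
  [0,0,0,0,0,0,0.0],
  [0,0,0,0,0,0,0.0],
])

```text
t: 13.45
tcp_pos: [0.5346, 0.1245, 0.1136]
ee_rot: [-3.139, 0.226, 2.769]
wrist_force: [0.4, 0.6, 0.3]
gripper_width: 0.0222
```

```bash
python3 look.py 14; cat > zz.py <<'E'
import sys
from h import *
k=sys.argv[1]
b=load('wrist'+k);s=load('scene'+k)
i=b['img'][205:405,240:400,::-1]
j=s['img'][170:240,305:361,::-1]
cv2.imwrite(f'pics/z{k}.png',np.hstack([cv2.resize(i,(400,500),interpolation=cv2.INTER_CUBIC),cv2.resize(j,(400,500),interpolation=cv2.INTER_CUBIC)]))
E
python3 zz.py 14
```

```text
[0.53493796 0.12467429 0.11402268] [-3.14011112  0.22685971  2.76871803] 13.55 0.022311906874045394 [-0.3860356   0.31452916  0.23208725] [0.07970712 0.24900899 0.00516479]
```

View pics/z14.png

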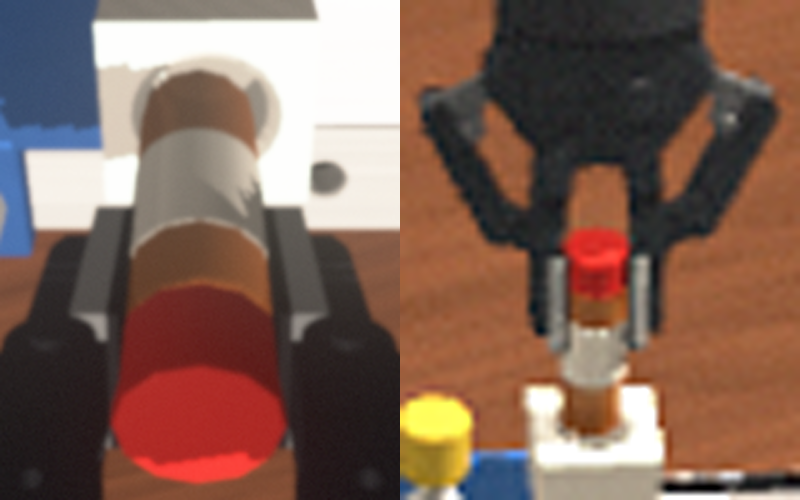

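Call:
apply_moves([
  [0.0005,0.0014,0,0,0,0,0.0],
  [0,0,0,0,0,0,0.0],
  [0,0,-0.003,0,0,0,0.0],
  [0,0,-0.003,0,0,0,0.0],
  [0,0,0,0,0,0,0.0],
  [0,0,0,0,0,0,0.0],
])

```text
t: 14.15
tcp_pos: [0.5354, 0.126, 0.108]
ee_rot: [-3.14, 0.227, 2.769]
wrist_force: [-0.2, -0.6, -0.4]
gripper_width: 0.0227
```

No contact at z = 0.108, lower than before. I'll continue down in steps.

Call:
apply_moves([
  [0,0,-0.003,0,0,0,0.0],
  [0,0,-0.003,0,0,0,0.0],
  [0,0,0,0,0,0,0.0],
])

```text
t: 14.45
tcp_pos: [0.5352, 0.1259, 0.1017]
ee_rot: [-3.14, 0.226, 2.769]
wrist_force: [0.0, -0.0, -0.7]
gripper_width: 0.0224
```

```bash
python3 look.py 15; python3 zz.py 15
```

```text
[0.53548065 0.126033   0.1020678 ] [-3.14021506  0.22693351  2.76856184] 14.55 0.02207437349895122 [-0.6209798  -0.18559994 -0.28465306] [ 0.06110827  0.2826141  -0.01261678]
```

View pics/z15.png

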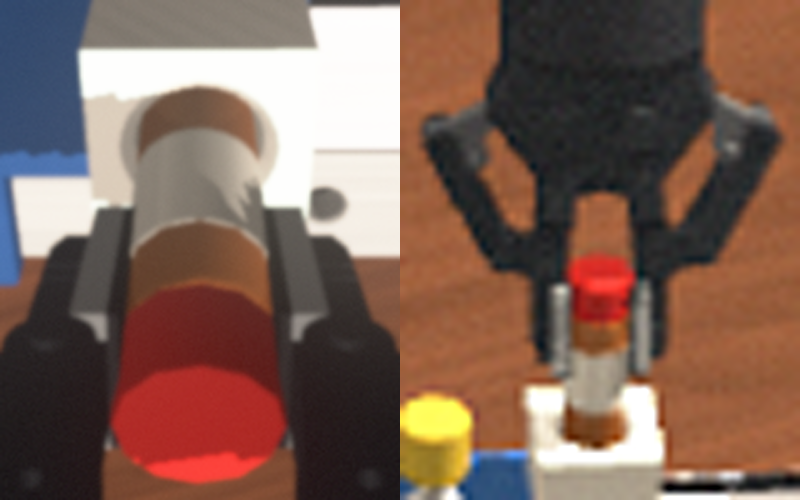

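Call:
apply_moves([
  [0,0,-0.004,0,0,0,0.0],
  [0,0,-0.003,0,0,0,0.0],
  [0,0,-0.003,0,0,0,0.0],
  [0,0,0,0,0,0,0.0],
])

```text
t: 14.95
tcp_pos: [0.5351, 0.1259, 0.0916]
ee_rot: [-3.139, 0.226, 2.769]
wrist_force: [-0.8, -0.4, 0.1]
gripper_width: 0.0222
```

Call:
apply_moves([
  [0,0,-0.002,0,0,0,0.0],
  [0,0,-0.002,0,0,0,0.0],
  [0,0,0,0,0,0,0.0],
  [0,0,0,0,0,0,0.0],
])

```text
t: 15.35
tcp_pos: [0.5356, 0.1261, 0.0882]
ee_rot: [-3.14, 0.227, 2.769]
wrist_force: [-0.9, 0.3, 0.0]
gripper_width: 0.0225
```

```bash
python3 look.py 16; python3 zz.py 16
```

```text
[0.53572312 0.12613657 0.0883625 ] [-3.14067843  0.22732013  2.76848976] 15.45 0.022288394615457553 [-0.82434588 -1.28142135 -1.46381447] [0.16890672 0.21517206 0.03205949]
```

View pics/z16.png

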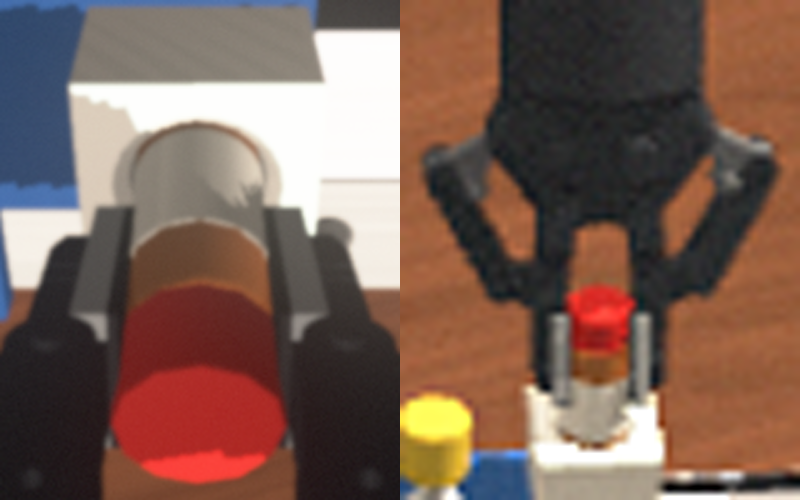

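Call:
apply_moves([
  [0,0,-0.002,0,0,0,0.0],
  [0,0,0,0,0,0,0.0],
  [0,0,0,0,0,0,0.0],
])

```text
t: 15.75
tcp_pos: [0.5355, 0.1261, 0.0862]
ee_rot: [-3.14, 0.227, 2.769]
wrist_force: [0.2, 0.9, -0.4]
gripper_width: 0.022
```

Call:
apply_moves([
  [0,0,-0.002,0,0,0,0.0],
  [0,0,0,0,0,0,0.0],
  [0,0,0,0,0,0,0.0],
])

```text
t: 16.05
tcp_pos: [0.536, 0.1262, 0.0848]
ee_rot: [-3.141, 0.228, 2.768]
wrist_force: [-1.2, -0.7, 4.2]
gripper_width: 0.0219
```

Contact is 4 N at TCP 0.085, where the floor is expected. I'll open the fingers.

Call:
apply_moves([
  [0,0,0,0,0,0,0.03],
  [0,0,0,0,0,0,0.045],
  [0,0,0,0,0,0,0.05],
  [0,0,0,0,0,0,0.05],
  [0,0,0,0,0,0,0.05],
])

```text
t: 16.55
tcp_pos: [0.5355, 0.1261, 0.0841]
ee_rot: [-3.14, 0.227, 2.769]
wrist_force: [-0.2, 0.6, 0.4]
gripper_width: 0.05
```

```bash
python3 look.py 17; python3 zz.py 17
```

```text
[0.53554154 0.12611539 0.08417525] [-3.14040974  0.22705922  2.76860766] 16.65 0.049572671865066094 [ 0.58169696 -0.03495385 -0.19498745] [ 0.09040373  0.30102792 -0.06278784]
```

View pics/z17.png

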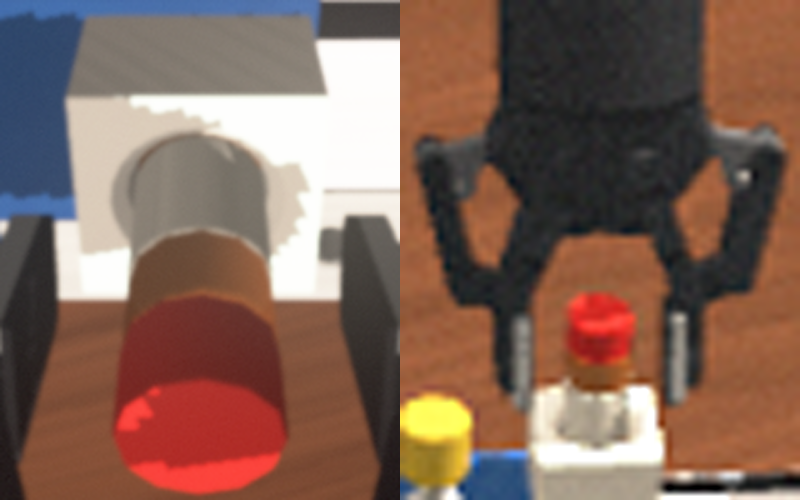

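Call:
apply_moves([
  [0,0,0.02,0,0,0,0.05],
  [0,0,0.04,0,0,0,0.05],
  [0,0,0.04,0,0,0,0.05],
  [0,0,0.015,2.4,6.05,0,0.06],
  [0,0,0,2.4,6.05,0,0.06],
  [0,0,0,0,0,0,0.06],
  [0,0,0,0,0,0,0.06],
  [0,0,0,0,0,0,0.06],
], grip_force=40)

```text
t: 17.45
tcp_pos: [0.534, 0.1263, 0.198]
ee_rot: [-3.14, -0.001, 2.769]
wrist_force: [-0.4, -0.7, 0.1]
gripper_width: 0.06
```

```bash
python3 look.py 18; python3 zz.py 18; python3 - <<'E'
from h import *
snap('top','top18')
E
```

```text
[0.53395679 0.12675883 0.19824148] [-3.14033990e+00 -1.47987571e-03  2.77020733e+00] 17.55 0.0598065219153326 [0.62043616 0.51810457 0.17106901] [ 0.02070269  0.03404859 -0.02414702]
```

View pics/wrist18.png

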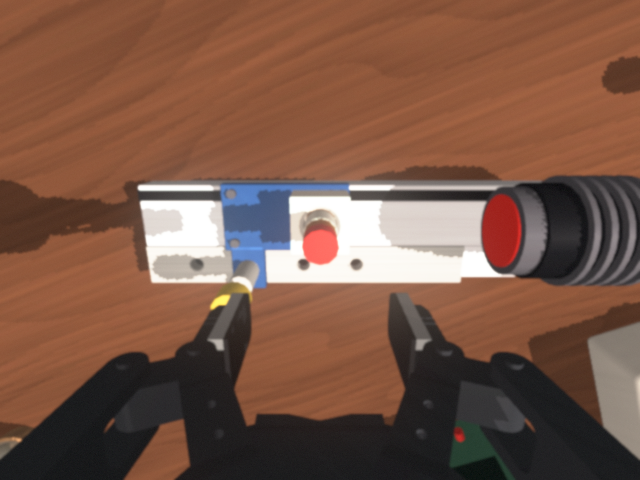

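View pics/z18.png

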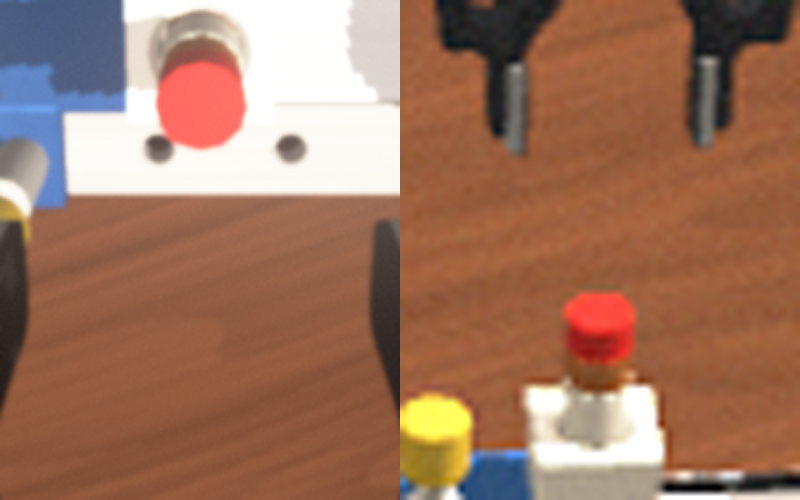

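```bash
python3 - <<'E'
from rel import *
w=load('wrist18');s=load('scene18')
m=cv2.inRange(cv2.cvtColor(w['img'],cv2.COLOR_RGB2HSV),(0,120,190),(8,255,255));m[:,:280]=0;m[:,360:]=0;m[:200]=0;m[280:]=0
ys,xs=np.nonzero(m);print(xs.min(),xs.max(),ys.min(),ys.max(),xs.mean(),ys.mean())
u,v=xs.mean(),ys.mean()
for sv in (312,308,304):
    a=(s,305-.5+200/7.143,170-.5+sv/7.143)
    x,d=tri([(w,u,v),a]);print(re(x),x,d[0])
for z in (.12,.126,.13): print(z,re(onz(w,u,v,z)))
d=(xs.max()-xs.min()+1); print('cap px width',d,'depth implied z', w['origin'][2])
b=blobs(w,(20,120,100),(35,255,255),None,100);print(b)
E
```

```text
303 337 229 263 320.10473313192347 245.84994964753272
(0.448, 0.3111, 0.1266) [0.5302539  0.12745997 0.12655789] 0.0009356825561327707
(0.4475, 0.3111, 0.128) [0.52978716 0.12764679 0.12801767] 0.0009306821252871988
(0.447, 0.3111, 0.1295) [0.52932071 0.12783349 0.12947656] 0.0009256847618202898
0.12 (0.4503, 0.312, 0.12)
0.126 (0.4483, 0.312, 0.126)
0.13 (0.4469, 0.312, 0.13)
cap px width 35 depth implied z 0.33972021337968483
[([211, 284, 40, 26, 425], [228.0, 294.4])]
```

The vial is seated: its cap top triangulates to 0.127 m and it stands over the bore centre. Next is the knob.

Call:
apply_moves([
  [0.011,-0.04,0,0,0,0,0.06],
  [0.011,-0.039,0,0,0,0,0.06],
  [0,0,0,0,0,0,0.06],
  [0,0,0,0,0,0,0.06],
  [0,0,0,0,0,0,0.06],
])

```text
t: 18.1
tcp_pos: [0.557, 0.0488, 0.199]
ee_rot: [3.141, -0.001, 2.77]
wrist_force: [-0.1, -0.4, -0.3]
gripper_width: 0.0601
```

```bash
python3 look.py 19; python3 - <<'E'
from rel import *
w=load('wrist19');Rt,o=tool(w);print('tool',re(o))
m=cv2.inRange(cv2.cvtColor(w['img'],cv2.COLOR_RGB2HSV),(20,100,215),(35,255,255))
ys,xs=np.nonzero(m);print(xs.min(),xs.max(),ys.min(),ys.max(),xs.mean(),ys.mean())
print(re(onz(w,(xs.min()+xs.max())/2,ys.mean(),.118)),onz(w,xs.mean(),ys.mean(),.118))
E
```

```text
[0.55709999 0.04928039 0.19901307] [ 3.14115299e+00 -8.28760462e-04  2.77174737e+00] 18.2 0.059764391799598485 [-0.32808776 -0.31169059 -0.69335745] [0.05143146 0.03846647 0.01758394]
tool (0.5014, 0.2474, 0.1991)
300 336 227 261 318.0230769230769 243.57115384615383
(0.4993, 0.2468, 0.118) [0.5547995  0.04897687 0.118     ]
```

View pics/wrist19.png

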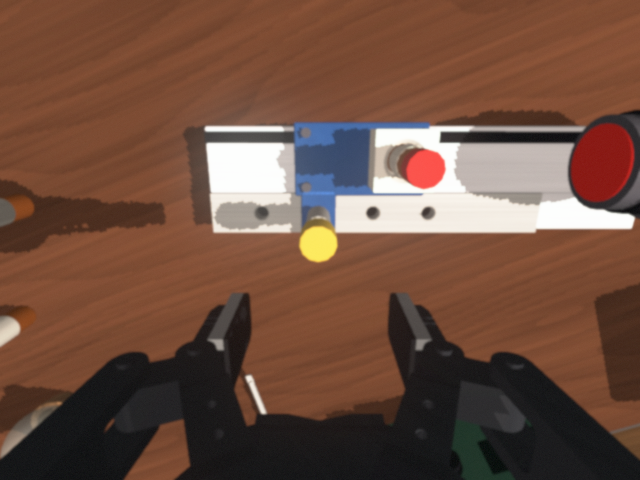

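Call:
apply_moves([
  [-0.0007,-0.0003,-0.04,0,0,0,0.06],
  [0,0,-0.04,0,0,0,0.06],
  [0,0,-0.02,0,0,0,0.06],
  [0,0,-0.008,0,0,0,0.06],
  [0,0,0,0,0,0,0.06],
  [0,0,0,0,0,0,0.06],
])

```text
t: 18.8
tcp_pos: [0.5581, 0.0475, 0.0924]
ee_rot: [3.14, 0.002, 2.769]
wrist_force: [0.3, -0.3, 1.5]
gripper_width: 0.0598
```

```bash
python3 look.py 20; python3 - <<'E'
from h import *
s=load('scene20');w=load('wrist20')
cv2.imwrite('pics/z20.png',np.hstack([cv2.resize(w['img'][200:440,220:420,::-1],(417,500)),cv2.resize(s['img'][170:260,280:350,::-1],(380,500),interpolation=cv2.INTER_CUBIC)]))
E
```

```text
[0.55850845 0.04722301 0.09299245] [3.13956601e+00 2.83523396e-03 2.76878123e+00] 18.9 0.05984572428766454 [0.16915094 0.07913215 0.32745645] [ 0.00345494 -0.00873327  0.02985989]
```

View pics/z20.png

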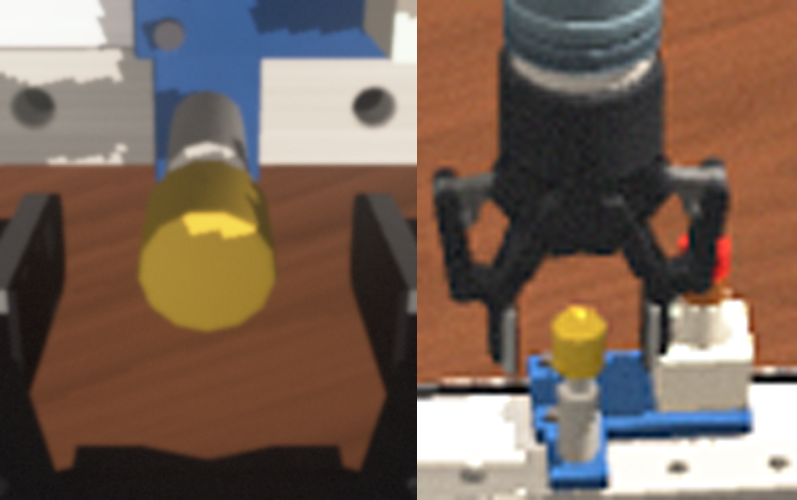

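Call:
apply_moves([
  [0,0,-0.003,0,0,0,0.06],
  [0,0,0,0,0,0,0.03],
  [0,0,0,0,0,0,0.0],
  [0,0,0,0,0,0,0.0],
  [0,0,0,0,0,0,0.0],
  [0,0,0,0,0,0,0.0],
  [0,0,0,0,0,0,0.0],
], grip_force=60)

```text
t: 19.6
tcp_pos: [0.5572, 0.0471, 0.0888]
ee_rot: [3.141, 0.0, 2.768]
wrist_force: [-1.7, 0.5, 5.2]
gripper_width: 0.0246
```

```bash
python3 look.py 21; python3 - <<'E'
from h import *
s=load('scene21');w=load('wrist21')
cv2.imwrite('pics/z21.png',np.hstack([cv2.resize(w['img'][200:440,220:420,::-1],(417,500)),cv2.resize(s['img'][170:260,280:350,::-1],(380,500),interpolation=cv2.INTER_CUBIC)]))
E
```

```text
[0.5572002  0.04703456 0.08876806] [3.14100984e+00 1.69927038e-04 2.76848819e+00] 19.7 0.024073653614047515 [-1.27047809  1.25979584  5.70531233] [0.13661196 0.31799702 0.01534426]
```

View pics/z21.png

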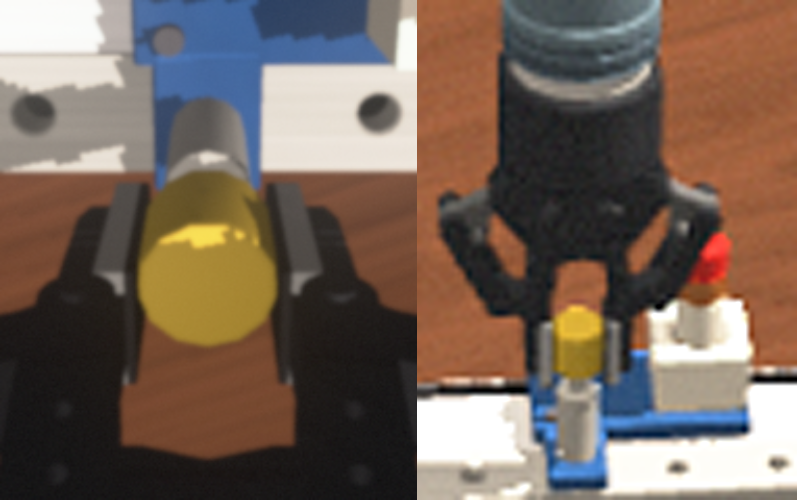

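Knob gripped, centred between the fingers, width 24.6 mm. Pulling up.

Call:
apply_moves([
  [0,0,0.005,0,0,0,0.0],
  [0,0,0.005,0,0,0,0.0],
  [0,0,0.004,0,0,0,0.0],
  [0,0,0.003,0,0,0,0.0],
  [0,0,0,0,0,0,0.0],
  [0,0,0,0,0,0,0.0],
])

```text
t: 20.3
tcp_pos: [0.5569, 0.0468, 0.1051]
ee_rot: [-3.142, 0.0, 2.769]
wrist_force: [2.0, 2.0, -5.1]
gripper_width: 0.0243
```

```bash
python3 look.py 22; python3 - <<'E'
from h import *
s=load('scene22');w=load('wrist22')
cv2.imwrite('pics/z22.png',np.hstack([cv2.resize(w['img'][200:440,220:420,::-1],(417,500)),cv2.resize(s['img'][170:260,280:350,::-1],(380,500),interpolation=cv2.INTER_CUBIC)]))
E
```

```text
[0.55692694 0.04676692 0.10507723] [-3.14147755e+00  1.48322294e-04  2.76844816e+00] 20.4 0.024031530692457 [ 2.38769783  0.89542201 -4.91410154] [ 0.17717746 -0.54744487  0.01041593]
```

View pics/z22.png

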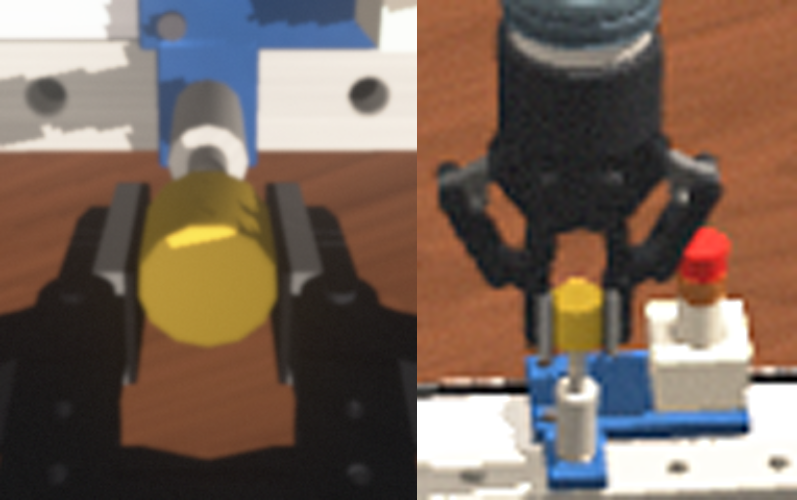

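The pin lifted 16 mm, stem visible, and the spring force reads −5 N. Slide 50 mm towards the lamp.

Call:
apply_moves([
  [0.0009,0.0023,0,0,0,0,0.0],
  [0.0018,0.0047,0,0,0,0,0.0],
  [0.0018,0.0047,0,0,0,0,0.0],
  [0.0018,0.0047,0,0,0,0,0.0],
  [0.0018,0.0047,0,0,0,0,0.0],
  [0.0018,0.0047,0,0,0,0,0.0],
  [0.0018,0.0047,0,0,0,0,0.0],
  [0.0018,0.0047,0,0,0,0,0.0],
  [0.0018,0.0047,0,0,0,0,0.0],
  [0.0018,0.0047,0,0,0,0,0.0],
  [0.0009,0.0023,0,0,0,0,0.0],
  [0,0,0,0,0,0,0.0],
])

```text
t: 21.6
tcp_pos: [0.5756, 0.0948, 0.1055]
ee_rot: [3.14, 0.001, 2.769]
wrist_force: [3.2, -0.3, -4.8]
gripper_width: 0.0245
```

```bash
python3 look.py 23; python3 - <<'E'
from rel import *
p=env.read_state()['tcp_pos'];print(re(p))
s=load('scene23');w=load('wrist23')
cv2.imwrite('pics/z23.png',np.hstack([cv2.resize(w['img'][180:440,160:480,::-1],(480,390)),cv2.resize(s['img'][170:260,280:350,::-1],(304,390),interpolation=cv2.INTER_CUBIC)]))
E
```

```text
[0.57557457 0.09481462 0.10559191] [3.13977263e+00 8.70500816e-04 2.76886324e+00] 21.7 0.02429967190618989 [ 3.50677053 -0.34504653 -4.54219607] [-0.19261461 -0.80315726 -0.04216571]
(0.5021, 0.2971, 0.1056)
```

View pics/z23.png

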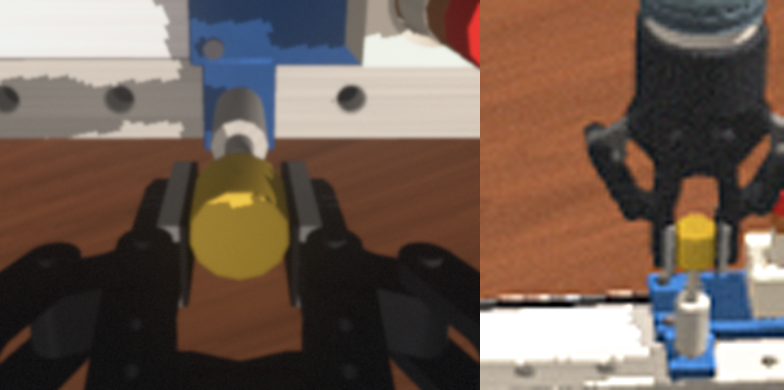

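Call:
apply_moves([
  [-0.0004,-0.0009,0,0,0,0,0.0],
  [0,0,-0.003,0,0,0,0.0],
  [0,0,-0.003,0,0,0,0.0],
  [0,0,-0.003,0,0,0,0.0],
  [0,0,-0.003,0,0,0,0.0],
  [0,0,0,0,0,0,0.0],
])

```text
t: 22.3
tcp_pos: [0.5748, 0.0928, 0.093]
ee_rot: [3.141, 0.0, 2.768]
wrist_force: [3.7, -1.0, -4.0]
gripper_width: 0.0243
```

Call:
apply_moves([
  [0,0,-0.003,0,0,0,0.0],
  [0,0,-0.003,0,0,0,0.0],
  [0,0,0,0,0,0,0.0],
  [0,0,0,0,0,0,0.0],
  [0,0,0,0,0,0,0.0],
])

```text
t: 22.8
tcp_pos: [0.5749, 0.0928, 0.0888]
ee_rot: [3.141, -0.0, 2.768]
wrist_force: [0.3, -0.2, 5.6]
gripper_width: 0.0243
```

```bash
python3 look.py 24; python3 - <<'E'
from rel import *
p=env.read_state()['tcp_pos'];print(re(p))
s=load('scene24');w=load('wrist24')
cv2.imwrite('pics/z24.png',np.hstack([cv2.resize(w['img'][180:440,160:480,::-1],(480,390)),cv2.resize(s['img'][170:260,290:360,::-1],(304,390),interpolation=cv2.INTER_CUBIC)]))
E
```

```text
[0.57493042 0.09283044 0.08881192] [ 3.14079960e+00 -6.48917330e-05  2.76834347e+00] 22.9 0.02444824068420229 [ 0.30470822 -0.61001299  5.27617126] [-0.11822767 -0.08825168 -0.00500392]
(0.5022, 0.295, 0.0888)
```

View pics/z24.png

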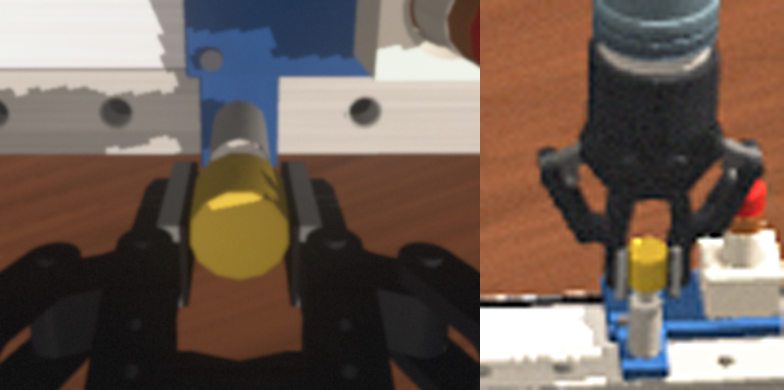

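View pics/scene24.png

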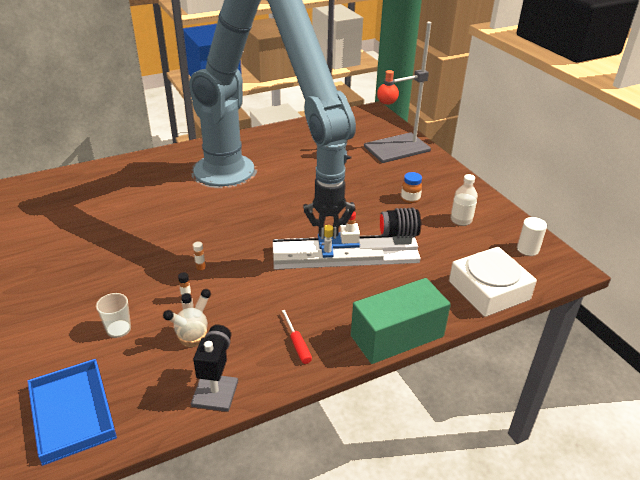

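Call:
apply_moves([
  [0,0,0,0,0,0,0.0],
  [0,0,0,0,0,0,0.0],
  [0,0,0,0,0,0,0.0],
])

```text
t: 23.2
tcp_pos: [0.5749, 0.0928, 0.0888]
ee_rot: [3.141, -0.0, 2.768]
wrist_force: [-0.2, -0.6, 6.5]
gripper_width: 0.0246
```

```bash
python3 -c "
from h import *
s=env.read_state();print(s['tcp_pos'],s['wrist_force'],s['gripper_width']);print(env.finish_job())"
```

```text
[0.57492823 0.09283463 0.08881288] [-0.2274402  -0.61567552  6.48974687] 0.02462116291461542
the job is handed in; nothing more can be done
None
```

I seated the red-capped vial in the locked carriage and let go of it. I then pulled the lock pin, moved the carriage one hole towards the lamp, let the pin drop home and handed the job in still gripping the knob. The run ended at about 23 s and gave no verdict.

**Last checks that agreed:**
- **Carriage:** it moved about 49.5 mm along the rail. Measured from the tool's position, this is not exact to the millimetre.
- **Pin:** the tool is back at the height where it first gripped the knob (0.0888 m). The knob now pushes up with about 6 N instead of the spring pulling down, so the pin is home.
- **Grip:** the fingers are closed on the knob at 24.6 mm, set to 60 N.
- **Vial:** it stood upright in the holder after I let go. The cap top measured 0.127–0.128 m, against 0.126 m expected when fully down. It was still standing in the last picture, which is a visual check only.
- **Other items:** the last scene picture shows the other vials, glassware and screwdriver looking in place. I did not measure this.

**What went wrong or disagreed:**
- **First insertion failed:** the vial caught the edge of the bore, with 13–18 N upward, and swivelled about 13° in the jaws. I lifted it, gripped harder and tilted the tool to bring it upright.
- **Second insertion caught too:** it hit the rim at about 22 N, so I lifted it and shifted it again. It then went in freely until it met about 4 N at the bottom.
- **Camera disagreement:** the wrist camera placed the bore about 3 mm off across the rail from where the vial finally went in. The fixed cameras differed from it by 2–3 mm.

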